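Open the extractor flap, clear the glue-up plate and butt the staves

TASK

Get the glue-up plate ready: first hook the pole into the eye of the extractor's high flap and swing the flap all the way down, keeping the gripper off the extractor and flap; only then push every loose chip off the plate into the gutter with the scraper block, not with the fingers. Close up the two loose staves flush, without gaps, against the board fixed at the plate's end (the nearer stave first, in the row they stand in), lay the pole and the scraper block, standing on its steel foot, back on the tool board, and leave the flask, drill and mug where they are.

Things in the scene. Friction and masses are not known exactly. Their poses are not given: they have to be found in the camera images.
- extractor: Fixed grey dust-extractor box on the bench at the robot's left, 220 (x) x 120 (y) x 356 mm high, with a round duct behind. Origin: centre of its underside. Its front, with the drop flap, is its -x face (x = -110 mm), which looks roughly to the robot's right (world -y).
- flap (a joint): Hinge of the extractor's aluminium drop flap (106 mm wide, 130 high, 10 thick), high on the box's front, hinged along its LOWER edge. 0 = closed (upright); grows as the top edge swings out from the front and down, to a stop at 1.57 (level, fully down). Starts at 0 to 0.22. Stiff hinge (0.28 Nm, no spring): it stays where it is left and needs 2 to 3 N at the eye.
- flap_hinge (a point): Fixed point at the middle of the flap's hinge line, 180 mm above the bench; axes are the extractor's (the hinge line runs along y, the flap swings out towards -x).
- eye (a point): Centre of the eye on the flap's outer face: a U staple of 6 mm bar, opening 40 x 40 mm, passed through parallel to the hinge line (the extractor's y; open on both sides). Moves with the flap: 105 mm up the flap from the hinge line, 23 mm out of its face; the outer bar is 23 mm further out. z points up the flap, -x out of its face. 285 mm above the bench when closed.
- toolboard: Fixed plywood tool board on the bench, 380 (x) x 100 (y) x 20 mm, its x running roughly along world y. Origin: centre of its underside; top at 20 mm. The hook pole and the scraper block lie on it.
- pole: Loose hook pole, about 0.15 kg: square wooden handle 160 x 24 x 24 mm along its x, then an 8 mm steel rod to x = 190 mm, bent there at a right angle to -y for 45 mm (the hook). All lies in one plane, z = 12 mm. Origin: centre of the handle's underside. On the tool board its +x points roughly to world +y, as the extractor's x does.
- hook (a point): Middle of the pole's bent hook tip, at (190, -24, 12) mm in the pole's frame; axes as the pole's.
- scraper: Loose scraper block, 0.18 kg or so: upright wooden block with a steel-shod foot, 100 (x) x 36 (y) x 60 mm high. Origin: centre of its underside.
- plate: Fixed white glue-up plate, 200 (x) x 420 (y) mm, top at z = 30 mm. Origin: centre of its underside. At its -y end a board 160 x 50 x 30 mm is fixed on top (y -210 to -160 mm). Along its +x edge, far from the robot, lies the gutter, an open trough as long as the plate: x 100 to 205 mm, floor at 4 mm, outer walls to 26 mm; what is pushed over that edge drops in.
- butt (a point): Point on the plate's top at the middle of the foot of the fixed board's free side face (the face looks to +y); axes as the plate's. A stave's centre is 25 mm from it in y when flush.
- stave1: Loose wooden stave 160 (x) x 50 (y) x 30 mm, on the plate beyond the chips, the one nearer the fixed board. Origin: centre of its underside.
- stave2: A second stave of the same size, further from the fixed board, on the +y side of stave1 with a gap.
- chip1: Loose wood chip (offcut strip) 18 (x) x 60 (y) x 8 mm, flat on the plate between the fixed board and stave1; two to five chips are present, the others absent. Origin: centre of its underside.
- chip2: Loose wood chip (offcut strip) 18 (x) x 60 (y) x 8 mm, flat on the plate between the fixed board and stave1; two to five chips are present, the others absent. Origin: centre of its underside.
- chip3: Loose wood chip (offcut strip) 18 (x) x 60 (y) x 8 mm, flat on the plate between the fixed board and stave1; two to five chips are present, the others absent. Origin: centre of its underside.
- chip4: Loose wood chip (offcut strip) 18 (x) x 60 (y) x 8 mm, flat on the plate between the fixed board and stave1; two to five chips are present, the others absent. Origin: centre of its underside.
- chip5: Loose wood chip (offcut strip) 18 (x) x 60 (y) x 8 mm, flat on the plate between the fixed board and stave1; two to five chips are present, the others absent. Origin: centre of its underside.
- flask: Bystander: vacuum flask, 68 mm across, 200 mm high. Origin: centre of its underside.
- drill: Bystander: cordless drill lying on its side, about 200 x 190 x 60 mm; origin under its barrel.
- mug: Bystander: white mug, 76 mm across, 90 mm high. Origin: centre of its underside.
There are look-alikes about, which are no part of the job. There is more than one size of the scraper; the job needs the middle-sized.

How it is judged:
By the outcome, as a careful person would: the job done as asked, in the order asked, and still so for the second after the job is handed in, with the robot touching nothing.
Of chip1, chip2, chip3, chip4, chip5 only 2 to 5 are there at a start; the rules pass over those that are not, and their reading is None.
At some moment in a run one of stave1, stave2 may be knocked a few centimetres aside while the robot is not near it.
It also fails if it takes over 192 s, if anything falls off the work surface, if the arm or the gripper's body presses on something with over 40 N, if the wrist force passes 120 N, or if a joint passes its speed limit or range.

ROBOT

A 6-joint arm with a two-finger parallel gripper is mounted at the origin on the work surface. World frame = base frame: x ahead of the robot, y to its left, z up, the work surface at z = 0. Lengths are in m, angles in degrees, forces in N, time in s.
With the tool pointing down it reaches from about 0.4 to 0.825 m from the base axis. Payload 7 kg.
Tool frame: the origin (TCP) lies at the very end of the fingers, on their centre line; the grasp point (between the pads) lies 19 mm behind it; z points along the fingers, y is the line along which they close (so a half turn about z gives the same grasp; the last joint's range is limited). The gripper opens to 88 mm and grips with 3 to 60 N. Pads are 19 mm wide; open, the fingers measure 130 mm over their backs; the gripper's body (78 mm by 193 mm) begins 47 mm behind the grasp point.
Start: joints at [-50.988, 20.546, 0.682, 0, -70.136, -16.507], TCP at [0.258, -0.624, 0.227] pointing down, gripper open.
Joint ranges: [-176.03, 176.03], [-82.01, 121.73], [-58.28, 71.71], [-173.87, 95.51], [-174.79, -0.11], [-173.66, 173.66]. Speed limits (degrees/s): [136.94, 136.94, 172.46, 180, 180, 180].

INTERFACE

Orientations are given as [roll, pitch, yaw] about the fixed x, y, z axes, in that order (R = Rz(yaw) Ry(pitch) Rx(roll)).
In Python, from plant import get_state, capture, close_job, regions_of gives the robot as it stands.
- The arm moves only by the tool jog_arm, never from a script. Its argument "moves" is a list of rows, each a list of 3 entries, a list of its own where there are three numbers: the shift along the tool's x, y, z in cm, then the turn about the tool's z in degrees, then the finger opening in cm, from 0 to 8.76. A call has 1 to 12 rows; each row shifts and turns the commanded pose from where the row before left it, along the tool's axes as they then stand; what a row does not reach is not made up. A row lasts 1/8 s, in which the tool goes at most 62.5 mm and 10.7 degrees, less where a joint would pass 70% of its speed; a pose out of reach is approached as far as the arm can. A call is refused whole if a number of a shift passes 6.25 or a number of a turn 10.7, either way. A call with a gripper value outside its range is refused whole. The fingers move at their own pace and stop on an object; "newtons" is the grip in N (left out, the last holds). Time passes only in rows, so rows that do not move let the fingers close. It gives the time, the measured TCP pose, the force, the opening and the grip force at its end, in the units of the state.
- get_state(): the state, without advancing time (a new reading comes with each control period).
- capture(name): name is "scene" or "side" or "wrist"; returns a dict with "pixels" (384x512x3 uint8, blue, green, red), "mtx" (3x3 intrinsics, pixels), "world_from_camera" (4x4, takes a point from camera to world coordinates); the wrist camera has in their place "hand_eye" (4x4, takes a point from camera to tool coordinates, whose origin is the TCP and whose axes are the flange's). Camera axes: x right, y down, z forward; pixel columns grow to the right and rows downward; lengths in m; the calibration is good to about 2 mm. A picture is of the moment at which its call begins: read the wrist's pose just before it. There is no depth.
- close_job(): hands the job in; it is judged then, once.
Trained networks look in a picture, given as the dict that the camera call returned (one of the last four; its "shot" number tells which), for a name from the list of things; names that differ only in an ending like _2 or _b are one class to them, and where a whole thing is asked for, a point or a joint stands for the part that bears it (a point fixed in the world has none). Each returns a list of dicts, best first, with "confidence" (0 to 1); they miss things now and then, are a little off and sometimes report something else, mostly with a low value. They report only what shows in the picture. A call takes as long as a camera call. They do not tell look-alikes from the thing itself.
- regions_of(picture, thing): "pixels" (384x512 bool, what is visible of it) and "pixel" ([column, row] in pixels, amid what is visible of it).
The state is a dict: "time_s": time; "joints": joint angles; "qd": joint speeds; "joint_torque": joint torques, N m; "tcp_pos": TCP position; "eef_rot": TCP orientation; "contact_force": force on the tool from outside, world axes, zero at the start; "moment": the same for the moment, N m; "gripper_width": finger opening in m; "gripper_force": force on a finger pad.
Only numpy, scipy, OpenCV 4.12 (cv2) and the standard library are available. Lean on these libraries where they do the work, as an engineer would, in place of code of your own. Each camera call takes 0.05 s, during which the arm holds its last target. There are 200 camera calls.

## Working session

There is one attempt and no reset: what is moved stays moved. The work goes in short steps, Python scripts to look and compute and a tool call to move; the robot and the scene stay as the last step left them, time stands still between calls to the robot, and variables do not carry over. Pictures are saved under pics/ and viewed, at most 14 in all, crops included, and the job is handed in when it is done.

Besides the shell and the picture viewer there is one more tool, called after "Call:" in YAML: its name, and indented under it one key for each argument. jog_arm: Moves the arm, as the interface text tells. Its arguments: {"type":"object","properties":{"moves":{"type":"array"},"newtons":{"type":"number"}},"required":["moves"]}

```bash
ls; mkdir -p pics
cat > look.py <<'E'
from plant import *
import cv2,numpy as np,sys
def save(n,name,crop=None,s=1):
    c=capture(n); im=c['pixels']
    if crop: a,b,d,e=crop; im=im[b:e,a:d]
    if s!=1: im=cv2.resize(im,None,fx=s,fy=s,interpolation=cv2.INTER_CUBIC)
    cv2.imwrite('pics/'+name,im); return c
E
python3 - <<'E'
from look import *
np.set_printoptions(precision=4,suppress=True)
a=save('scene','s0.png',s=1.5); b=save('side','d0.png',s=1.5)
for c in(a,b): print(c['mtx'],c['world_from_camera'])
print(get_state())
for n in ['extractor','eye','toolboard','pole','scraper','plate','stave1','chip1','flask','drill','mug']:
  for nm,c in(('sc',a),('sd',b)):
    for r in regions_of(c,n)[:8]: 
      if r['confidence']>.2: print(n,nm,np.round(r['confidence'],2),np.round(r['pixel']),r['pixels'].sum())
E
```

```text
pics
[[391.7975   0.     254.7898]
 [  0.     391.7975 191.8879]
 [  0.       0.       1.    ]] [[ 0.7082  0.5078 -0.4905  1.1172]
 [ 0.7061 -0.5102  0.4912 -0.6419]
 [-0.0008 -0.6942 -0.7198  1.1485]
 [ 0.      0.      0.      1.    ]]
[[481.0637   0.     262.0183]
 [  0.     481.0637 193.8811]
 [  0.       0.       1.    ]] [[ 0.9446 -0.2252  0.2386  0.1461]
 [-0.3276 -0.6087  0.7226 -1.0581]
 [-0.0175 -0.7607 -0.6488  1.1332]
 [ 0.      0.      0.      1.    ]]
{'time_s': 0.1, 'joints': array([-50.9876,  20.5876,   0.6393,  -0.0178, -70.1364, -16.5071]), 'qd': array([ 0.0008, -0.0255,  0.226 ,  0.0345,  0.0311, -0.0593]), 'joint_torque': array([ -0.001 , -58.4162,  29.3752,   7.0154,   0.0101,  -0.0001]), 'tcp_pos': array([ 0.2582, -0.6232,  0.2257]), 'eef_rot': array([ 179.9141,   -0.008 , -157.5008]), 'contact_force': array([ 0.0765, -0.0279,  0.1231]), 'moment': array([ 0.0247,  0.0327, -0.0484]), 'gripper_force': 0.0, 'gripper_width': 0.08789399279754107}
extractor sc 0.84 [375. 145.] 8155
extractor sd 0.82 [257.  86.] 4343
eye sc 0.63 [351. 165.] 901
eye sd 0.69 [273. 118.] 961
toolboard sc 0.75 [296. 183.] 1228
toolboard sc 0.64 [260. 236.] 685
toolboard sd 0.71 [220. 201.] 1051
pole sc 0.51 [304. 169.] 220
scraper sc 0.87 [269. 145.] 693
scraper sc 0.79 [273. 195.] 436
scraper sc 0.71 [265. 175.] 182
scraper sd 0.83 [190. 200.] 231
scraper sd 0.74 [225. 199.] 398
scraper sd 0.62 [167. 177.] 319
plate sc 0.59 [245. 294.] 8999
plate sc 0.51 [225. 297.] 109
plate sd 0.65 [334. 284.] 7512
stave1 sc 0.96 [258. 236.] 809
stave1 sc 0.73 [249. 258.] 744
stave1 sd 0.57 [310. 249.] 220
chip1 sc 0.7 [225. 299.] 90
chip1 sc 0.53 [226. 274.] 80
chip1 sc 0.42 [214. 294.] 100
chip1 sd 0.56 [303. 270.] 101
chip1 sd 0.52 [324. 286.] 118
flask sc 0.93 [344. 244.] 729
drill sc 0.58 [135. 347.] 2020
drill sd 0.8 [354. 359.] 1445
mug sc 0.55 [147. 252.] 749
mug sd 0.24 [276. 116.] 929
```

View pics/s0.png

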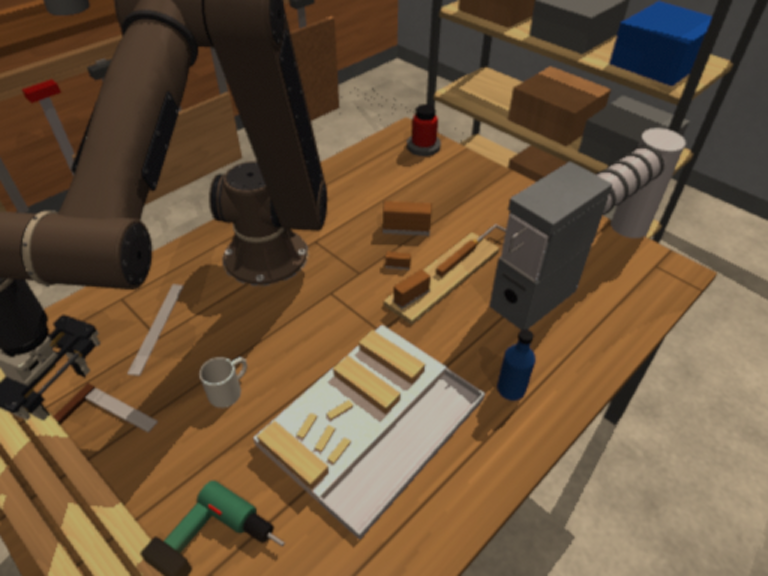

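View pics/d0.png

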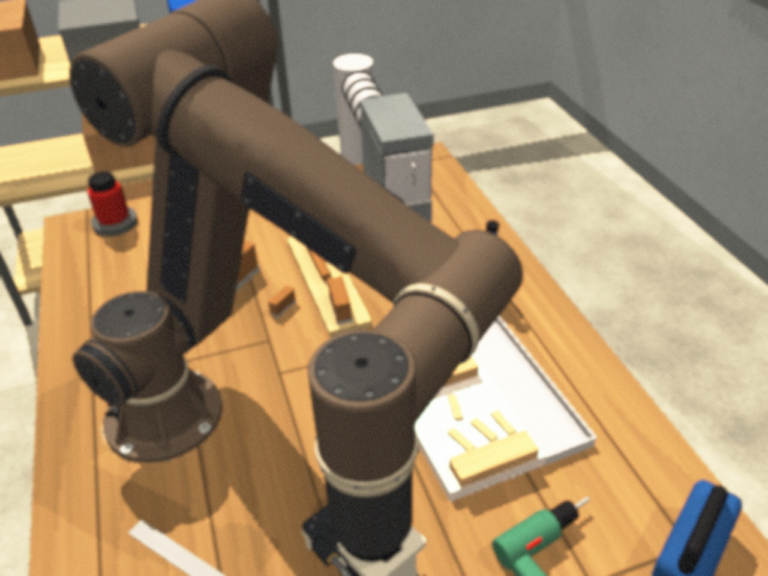

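Both views show the robot's base at scene px (177,160) and four chips around (215–225,274–299). There are three scraper candidates: a big one at (269,145) off the board, a small one at (265,175) off the board, and one on the tool board at (273,195). The last is mid-sized and is my choice. The pole is at about (304,169) on the board and the flap eye at about (351,165). The red flask-like jar at (283,90) and a second tool-board-like or stave detection at (260,236) are look-alikes.

```bash
cat >> look.py <<'E'
def ray(c,px):
    T=c['world_from_camera']; K=c['mtx']
    d=T[:3,:3]@np.linalg.solve(K,[px[0],px[1],1.]); return T[:3,3],d
def onz(c,px,z):
    o,d=ray(c,px); return o+d*(z-o[2])/d[2]
def tri(rs):
    A=np.zeros((3,3));b=np.zeros(3)
    for o,d in rs:
        d=d/np.linalg.norm(d);P=np.eye(3)-np.outer(d,d);A+=P;b+=P@o
    p=np.linalg.solve(A,b); return p,[np.linalg.norm(np.cross(p-o,d/np.linalg.norm(d))) for o,d in rs]
def proj(c,p):
    T=np.linalg.inv(c['world_from_camera']);q=c['mtx']@(T[:3,:3]@p+T[:3,3]);return q[:2]/q[2]
def euler(e):
    from scipy.spatial.transform import Rotation as R
    return R.from_euler('xyz',e,degrees=True).as_matrix()
def wrist(name=None,s=1):
    st=get_state(); c=capture('wrist')
    T=np.eye(4);T[:3,:3]=euler(st['eef_rot']);T[:3,3]=st['tcp_pos']
    c['world_from_camera']=T@c['hand_eye']
    if name: cv2.imwrite('pics/'+name,cv2.resize(c['pixels'],None,fx=s,fy=s,interpolation=cv2.INTER_CUBIC) if s!=1 else c['pixels'])
    return c
E
python3 - <<'E'
from look import *
np.set_printoptions(precision=3,suppress=True)
a=capture('scene'); b=capture('side')
f=lambda px,z:print(px,z,onz(a,np.array(px)/1.5,z))
print('board');[f(p,.02) for p in[(386,303),(408,320),(500,248),(475,235)]]
print('pole');[f(p,.032) for p in[(437,272),(476,243),(500,228),(508,235)]]
print('plate');[f(p,.03) for p in[(258,440),(383,327),(445,368),(318,493)]]
print('gut');[f(p,.026) for p in[(482,395),(360,532)]]
print('chips');[f(p,.034) for p in[(307,426),(341,410),(325,438),(341,450)]]
print('extr top');[f(p,.356) for p in[(511,192),(555,212),(610,180),(562,165)]]
f((522,397),0);f((222,400),0);f((533,322),0);f((499,308),0)
c=capture('wrist');print(c['hand_eye'],c['mtx'])
sc=np.array([270,145]);print(onz(a,sc,.03))
E
```

```text
board
(386, 303) 0.02 [0.394 0.096 0.02 ]
(408, 320) 0.02 [0.474 0.094 0.02 ]
(500, 248) 0.02 [0.475 0.477 0.02 ]
(475, 235) 0.02 [0.389 0.471 0.02 ]
pole
(437, 272) 0.032 [0.42  0.267 0.032]
(476, 243) 0.032 [0.42  0.434 0.032]
(500, 228) 0.032 [0.429 0.535 0.032]
(508, 235) 0.032 [0.464 0.527 0.032]
plate
(258, 440) 0.03 [ 0.485 -0.381  0.03 ]
(383, 327) 0.03 [0.452 0.027 0.03 ]
(445, 368) 0.03 [0.643 0.041 0.03 ]
(318, 493) 0.03 [ 0.663 -0.368  0.03 ]
gut
(482, 395) 0.026 [0.749 0.045 0.026]
(360, 532) 0.026 [ 0.776 -0.361  0.026]
chips
(307, 426) 0.034 [ 0.534 -0.287  0.034]
(341, 410) 0.034 [ 0.557 -0.209  0.034]
(325, 438) 0.034 [ 0.583 -0.279  0.034]
(341, 450) 0.034 [ 0.628 -0.274  0.034]
extr top
(511, 192) 0.356 [0.571 0.31  0.356]
(555, 212) 0.356 [0.68  0.319 0.356]
(610, 180) 0.356 [0.704 0.506 0.356]
(562, 165) 0.356 [0.593 0.48  0.356]
(522, 397) 0 [0.809 0.122 0.   ]
(222, 400) 0 [ 0.326 -0.371  0.   ]
(533, 322) 0 [0.695 0.329 0.   ]
(499, 308) 0 [0.604 0.306 0.   ]
[[-0.    -0.956 -0.294  0.08 ]
 [ 1.     0.    -0.002  0.   ]
 [ 0.002 -0.294  0.956 -0.16 ]
 [ 0.     0.     0.     1.   ]] [[268.79    0.    254.719]
 [  0.    268.79  191.562]
 [  0.      0.      1.   ]]
[0.197 0.376 0.03 ]
```

Call:
jog_arm:
  moves:
    - [[0,0,-1.7],-9.65,8.76]
    - [[0,0,-1.7],-9.65,8.76]
    - [[0,0,-1.7],-9.65,8.76]
    - [[0,0,-1.7],-9.65,8.76]
    - [[0,0,-1.7],-9.65,8.76]
    - [[0,0,-1.7],-9.65,8.76]
    - [[0,0,-1.7],-9.6,8.76]
    - [[-5,-3,0],0,8.76]
    - [[-5,-3,0],0,8.76]
    - [[-5,-3,0],0,8.76]
    - [[-5,-3,0],0,8.76]
    - [[-5,-3,0],0,8.76]

```text
time_s: 2.85
tcp_pos: [0.409, -0.3719, 0.3458]
eef_rot: [-180.0, -0.0, -90.0]
contact_force: [1.6, -0.3, -0.6]
gripper_width: 0.0876
gripper_force: 0.0
```

Call:
jog_arm:
  moves:
    - [[-6,0,0],0,8.76]
    - [[-6,0,0],0,8.76]
    - [[-6,0,0],0,8.76]
    - [[-6,0,0],0,8.76]
    - [[-6,0,0],0,8.76]
    - [[-6,0,0],0,8.76]
    - [[-6,0,0],0,8.76]
    - [[0,0,0],0,8.76]
    - [[0,0,0],0,8.76]

```text
time_s: 3.98
tcp_pos: [0.4082, 0.0466, 0.3457]
eef_rot: [-180.0, -0.0, -89.9]
contact_force: [-0.2, -0.2, 0.2]
gripper_width: 0.0877
gripper_force: 0.0
```

Run:
```python
from look import *
np.set_printoptions(precision=3,suppress=True)
print(get_state()['joints'])
w=wrist('w1.png'); b=save('side','d1.png',s=1.5)
np.save('w1.npy',w['world_from_camera'])
for n in ['extractor','eye','pole','scraper','stave1','chip1']:
  for nm,c in(('w',w),('sd',b)):
    for r in regions_of(c,n)[:8]: 
      if r['confidence']>.2: print(n,nm,np.round(r['confidence'],2),np.round(r['pixel']),r['pixels'].sum())
```

```text
[ 34.354  -9.105 -17.681   0.006 -81.416 -34.26 ]
extractor w 0.56 [168. 310.] 591
extractor w 0.22 [113.  74.] 21712
extractor sd 0.73 [323. 284.] 134
extractor sd 0.59 [266. 109.] 4528
extractor sd 0.58 [336. 283.] 116
eye sd 0.94 [270. 118.] 982
pole w 0.69 [251. 295.] 277
pole sd 0.7 [211. 170.] 239
scraper w 0.91 [304. 247.] 573
scraper w 0.65 [338. 302.] 387
scraper w 0.59 [250. 220.] 1295
scraper sd 0.97 [157. 179.] 1007
scraper sd 0.7 [226. 200.] 376
scraper sd 0.54 [191. 199.] 220
scraper sd 0.21 [324. 175.] 816
stave1 w 0.93 [164.  46.] 4501
stave1 w 0.89 [175. 108.] 3385
stave1 sd 0.96 [290. 248.] 935
stave1 sd 0.62 [283. 229.] 841
chip1 sd 0.59 [335. 286.] 122
```

View pics/w1.png

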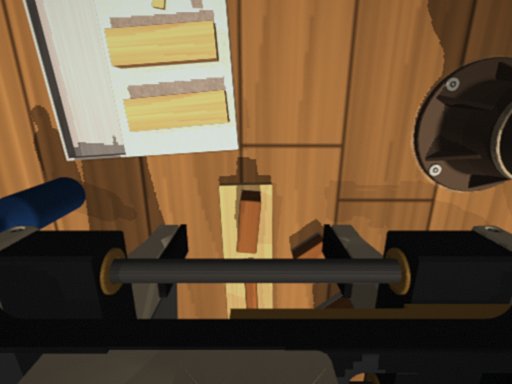

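View pics/d1.png

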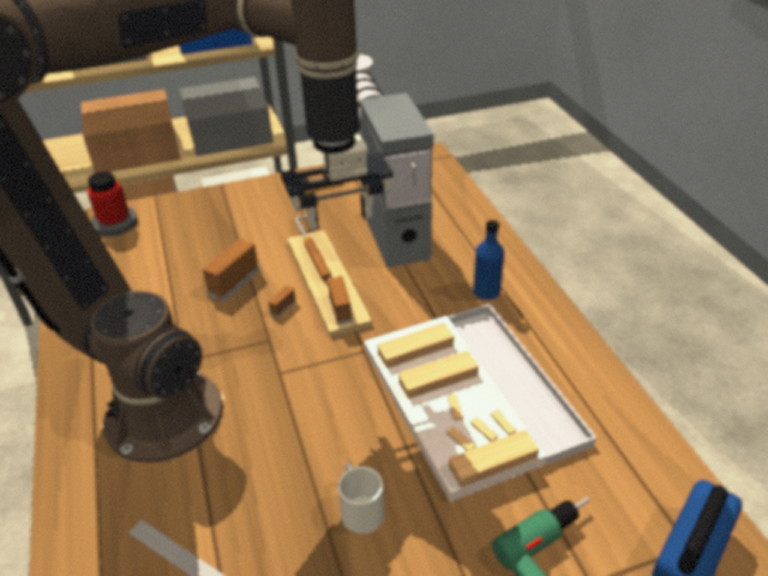

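The wrist view shows the board with the scraper at (248,222), the pole end at (250,295), and the staves at (164,46) and (175,108). The side view shows the pole at (211,170), the hook at (201,150), the mid scraper at (226,200), and the large and small scrapers off the board. I'll make one close crop for precise points.

Run:
```python
from look import *
b=capture('side')['pixels'][80:230,180:300]
s=cv2.resize(cv2.imread('pics/s0.png'),(512,384),interpolation=cv2.INTER_AREA)[110:220,245:415]
B=cv2.resize(b,None,fx=4,fy=4,interpolation=cv2.INTER_CUBIC) # 480x600
S=cv2.imread('pics/s0.png')[165:330,375:620]
cv2.imwrite('pics/c1.png',B)
cv2.imwrite('pics/c2.png',cv2.resize(S,None,fx=3.2,fy=3.2,interpolation=cv2.INTER_CUBIC))
```

```text
(no output)
```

View pics/c1.png

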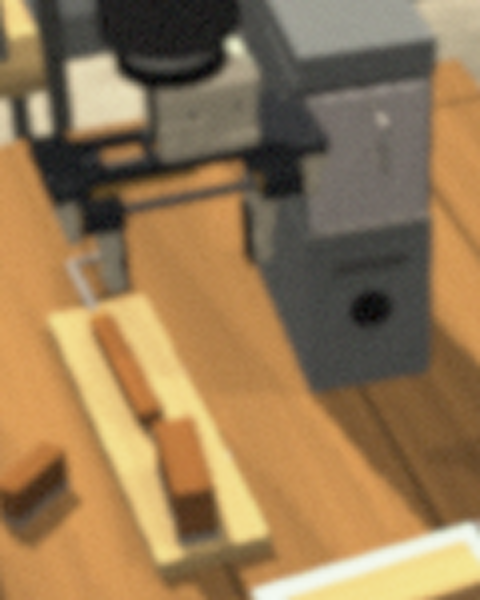

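View pics/c2.png

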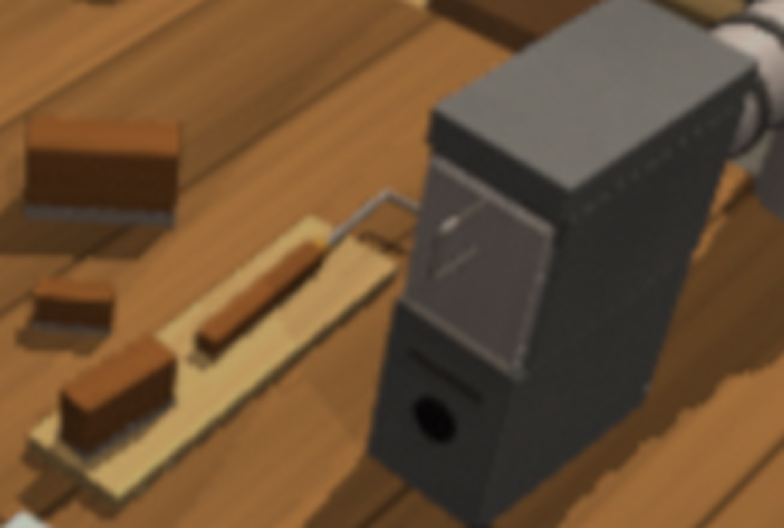

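The crops show the pole handle from c1 (104,318) to (148,412), with the hook bend at (75,265) and its tip at (97,258), so it points to world +x. The flap corners and the staple (outer bar at c2 (441,228)–(433,277)) are visible. The mid scraper is on the board at c1 (187,475).

Run:
```python
from look import *
np.set_printoptions(precision=4,suppress=True)
a=capture('scene');b=capture('side')
A=lambda x,y:ray(a,((375+x/3.2)/1.5-.17,(165+y/3.2)/1.5-.17))
B=lambda x,y:ray(b,(180+x/4-.4,80+y/4-.4))
for n,p,q in [('handle near',(203,338),(148,412)),('handle far',(322,243),(104,318)),('bend',(388,193),(75,265)),
 ('flapTL',(437,158),(308,95)),('flapTR',(552,230),(432,80)),('flapBR',(520,375),(432,215)),('flapBL',(403,298),(313,235)),
 ('bar top',(441,228),(381,118)),('bar bot',(433,277),(383,167)),('boxBL',(370,455),(315,390)),('boxBR',(480,522),(428,372)),('boxTL',(435,105),(302,88)),('boxTR',(570,192),(432,42)),
 ('scr top L',(62,390),(160,423)),('scr top R',(175,345),(205,417)),('scr top nr',(80,412),(212,480)),('brd1',(30,437),(165,570)),('brd2',(118,498),(270,542)),('brd3',(398,262),(148,297)),('brd4',(312,217),(50,318))]:
  print(n,*tri([A(*p),B(*q)]))
```

```text
handle near [0.4166 0.2762 0.0348] [np.float64(0.0037672373504150252), np.float64(0.0037672373504153904)]
handle far [0.414  0.4389 0.0332] [np.float64(0.0004013367811404724), np.float64(0.00040133678114065327)]
bend [0.4097 0.5424 0.0281] [np.float64(0.0003947198199255381), np.float64(0.00039471981992591023)]
flapTL [0.586  0.3049 0.3096] [np.float64(0.003740951134436813), np.float64(0.003740951134436567)]
flapTR [0.691  0.2893 0.3134] [np.float64(0.0013735858198992968), np.float64(0.0013735858198992545)]
flapBR [0.6947 0.292  0.1747] [np.float64(0.0013728506532704415), np.float64(0.0013728506532703175)]
flapBL [0.5844 0.2989 0.1745] [np.float64(0.001853562866235675), np.float64(0.0018535628662355258)]
bar top [0.6313 0.2484 0.3081] [np.float64(0.004692578480391289), np.float64(0.004692578480391238)]
bar bot [0.6327 0.249  0.2616] [np.float64(0.0033211571803947945), np.float64(0.0033211571803947867)]
boxBL [ 0.5828  0.2986 -0.0018] [np.float64(0.0032320740744828853), np.float64(0.003232074074482665)]
boxBR [ 0.6929  0.2953 -0.0013] [np.float64(0.0027239175151833), np.float64(0.00272
[... 217 characters left out ...]
 top L [0.4071 0.1201 0.1164] [np.float64(0.030520749125914418), np.float64(0.03052074912591454)]
scr top R [0.4466 0.1989 0.0895] [np.float64(0.004916167366288462), np.float64(0.004916167366288505)]
scr top nr [0.4317 0.1088 0.0833] [np.float64(0.006025221858935221), np.float64(0.006025221858935216)]
brd1 [0.3806 0.1026 0.0106] [np.float64(0.0006065636344643721), np.float64(0.0006065636344643434)]
brd2 [0.4752 0.1073 0.0079] [np.float64(0.00028817460406097814), np.float64(0.00028817460406076894)]
brd3 [0.4679 0.4828 0.0158] [np.float64(0.0011213083960681985), np.float64(0.0011213083960680361)]
brd4 [0.3695 0.4846 0.0112] [np.float64(0.0014155761394455853), np.float64(0.0014155761394458349)]
```

Call:
jog_arm:
  moves:
    - [[-5.9,-0.1,0],-1.5,8.76]
    - [[-5.9,-0.1,0],0,8.76]
    - [[-5.9,-0.1,0],0,8.76]
    - [[-5.9,-0.1,0],0,8.76]
    - [[-5.9,-0.1,0],0,8.76]
    - [[-5.8,0,0],0,6]
    - [[0,0,5.5],0,6]
    - [[0,0,5.5],0,6]
    - [[0,0,5.5],0,6]
    - [[0,0,5.5],0,6]
    - [[0,0,5.5],0,6]
    - [[0,0,0],0,6]

```text
time_s: 6.32
tcp_pos: [0.4039, 0.3967, 0.0669]
eef_rot: [179.7, -0.4, -88.5]
contact_force: [-0.1, -0.2, 0.2]
gripper_width: 0.0601
gripper_force: 0.0
```

Run:
```python
from look import *
w=wrist(); b=capture('side')
s=np.hstack([w['pixels'][200:384,170:340],cv2.resize(b['pixels'][120:212,170:270],None,fx=2,fy=2)])
cv2.imwrite('pics/c3.png',cv2.resize(s,None,fx=2,fy=2,interpolation=cv2.INTER_CUBIC))
print(get_state()['tcp_pos'])
```

```text
[0.40615479 0.40016371 0.07176528]
```

View pics/c3.png

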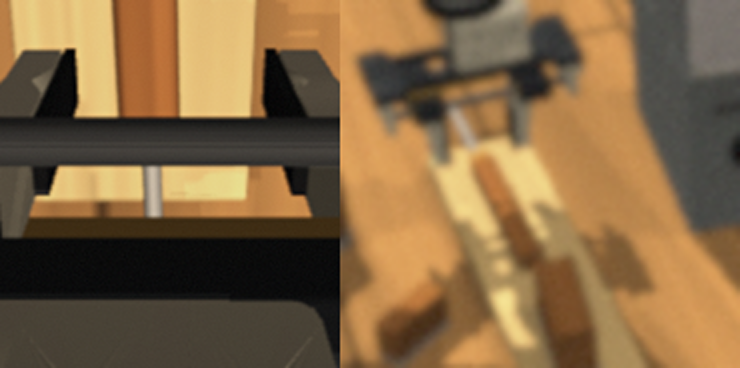

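The handle sits between the fingers, about 8 mm toward world +x, with the rod ahead. I'll correct, descend and grip.

Call:
jog_arm:
  moves:
    - [[0.7,-0.8,1.5],0,6]
    - [[0,0,1.5],0,6]
    - [[0,0,1.0],0,6]
    - [[0,0,0.5],0,6]
    - [[0,0,0],0,6]
    - [[0,0,0],0,6]
  newtons: 55

```text
time_s: 7.18
tcp_pos: [0.4138, 0.393, 0.0258]
eef_rot: [-180.0, 0.0, -88.5]
contact_force: [-0.8, -0.5, 0.7]
gripper_width: 0.0601
gripper_force: 0.0
```

Call:
jog_arm:
  moves:
    - [[0,0,0],0,1.5]
    - [[0,0,0],0,1.5]
    - [[0,0,0],0,1.5]
    - [[0,0,0],0,1.5]
    - [[0,0,0],0,1.5]
    - [[0,0,0],0,1.5]
    - [[0,0,0],0,1.5]
    - [[0,0,0],0,1.5]

```text
time_s: 8.18
tcp_pos: [0.4137, 0.3927, 0.0256]
eef_rot: [180.0, -0.0, -88.5]
contact_force: [-0.7, 0.6, 1.7]
gripper_width: 0.0238
gripper_force: 54.9
```

Call:
jog_arm:
  moves:
    - [[0,0,-2],0,1.5]
    - [[0,0,-4],0,1.5]
    - [[0,0,-5],0,1.5]
    - [[0,0,-5],0,1.5]
    - [[0,0,-5],0,1.5]
    - [[2,0,-4.3],0,1.5]
    - [[5,-2,0],0,1.5]
    - [[5,-2,0],0,1.5]
    - [[5,-2,0],0,1.5]
    - [[5,-2,0],0,1.5]
    - [[5,-2,0],0,1.5]
    - [[0,0,0],0,1.5]

```text
time_s: 9.68
tcp_pos: [0.5213, 0.1222, 0.2781]
eef_rot: [180.0, -0.0, -88.7]
contact_force: [1.1, -0.2, -1.4]
gripper_width: 0.0239
gripper_force: 54.9
```

Run:
```python
from look import *
print(get_state()['tcp_pos'],get_state()['gripper_width'])
a=capture('scene'); b=capture('side')
A=a['pixels'][80:220,260:420];B=b['pixels'][70:210,180:320]
t=[cv2.resize(x,None,fx=2.6,fy=2.6,interpolation=cv2.INTER_CUBIC) for x in(A,B)]
im=np.hstack(t);print(im.shape)
cv2.imwrite('pics/c4.png',im)
```

```text
[0.52131892 0.12224297 0.27806719] 0.023857979083942327
(364, 780, 3)
```

View pics/c4.png

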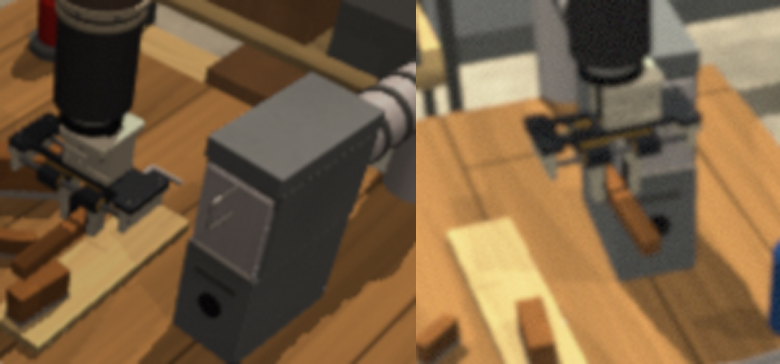

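The pole is gripped level; the hook bend shows in the scene view at about (316,143) and its tip at (329,151).

Run:
```python
from look import *
np.set_printoptions(precision=3,suppress=True)
a=capture('scene');t=get_state()['tcp_pos']
h=t+[-.004,.150,.0064]; tip=h+[.045,0.001,0]
print(h,tip,proj(a,h),proj(a,tip))
# what dy/dz of the hook fits picked pixel
for px in [(316.5,143.5)]:
  o,d=ray(a,px); print(o+d*(h[0]-o[0])/d[0])
for px in [(329.2,150.8)]:
  o,d=ray(a,px); print(o+d*(tip[0]-o[0])/d[0])
```

```text
[0.517 0.275 0.285] [0.562 0.276 0.285] [318.717 142.209] [329.228 147.918]
[0.517 0.263 0.286]
[0.562 0.28  0.27 ]
```

Call:
jog_arm:
  moves:
    - [[0.1,-1.5,0],0,1.5]
    - [[0.1,-1.5,0],0,1.5]
    - [[0,-1.5,0],0,1.5]
    - [[0,-1.5,0],0,1.5]
    - [[0,-1.5,0],0,1.5]
    - [[0,-1.6,0],0,1.5]
    - [[0,0,0],0,1.5]

```text
time_s: 10.7
tcp_pos: [0.6129, 0.1257, 0.2778]
eef_rot: [180.0, -0.0, -88.5]
contact_force: [-0.5, 0.3, -1.7]
gripper_width: 0.0235
gripper_force: 54.9
```

Run:
```python
from look import *
print(get_state()['tcp_pos'],get_state()['contact_force'])
a=capture('scene'); b=capture('side')
A=a['pixels'][130:200,300:380];B=b['pixels'][80:150,230:310]
t=[cv2.resize(x,None,fx=5,fy=5,interpolation=cv2.INTER_CUBIC) for x in(A,B)]
im=np.hstack(t);print(im.shape)
cv2.imwrite('pics/c5.png',im)
```

```text
[0.612855   0.12566029 0.27780199] [-0.46877197  0.33258567 -1.71389048]
(350, 800, 3)
```

View pics/c5.png

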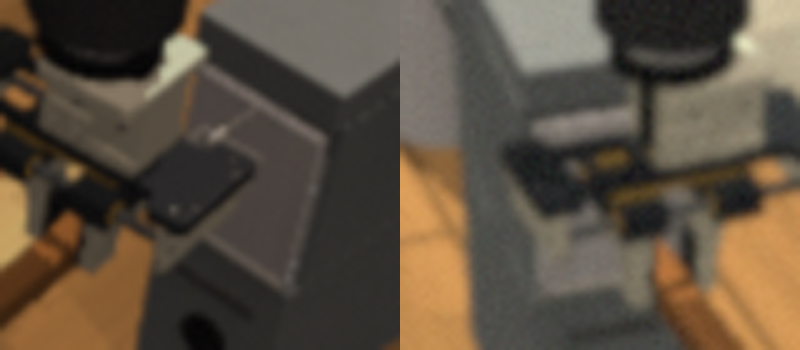

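No contact force on insertion. I'll pull along the arc in steps and watch the force.

Call:
jog_arm:
  moves:
    - [[1,0,0],0,1.5]
    - [[1,0,0],0,1.5]
    - [[1.3,0,0.7],0,1.5]
    - [[1.3,0,0.8],0,1.5]
    - [[0,0,0],0,1.5]
  newtons: 60

```text
time_s: 11.42
tcp_pos: [0.6125, 0.0783, 0.2626]
eef_rot: [179.9, -0.0, -88.6]
contact_force: [-0.2, 0.1, -0.8]
gripper_width: 0.0234
gripper_force: 59.9
```

Run:
```python
from look import *
print(get_state()['tcp_pos'],get_state()['contact_force'],get_state()['moment'])
a=capture('scene'); b=capture('side')
A=a['pixels'][130:200,300:380];B=b['pixels'][80:150,230:310]
t=[cv2.resize(x,None,fx=5,fy=5,interpolation=cv2.INTER_CUBIC) for x in(A,B)]
im=np.hstack(t)
cv2.imwrite('pics/c6.png',im)
```

```text
[0.61251482 0.07829788 0.2625602 ] [-0.16324689  0.06203669 -0.83185271] [ 0.05070275  0.1046475  -0.05806995]
```

View pics/c6.png

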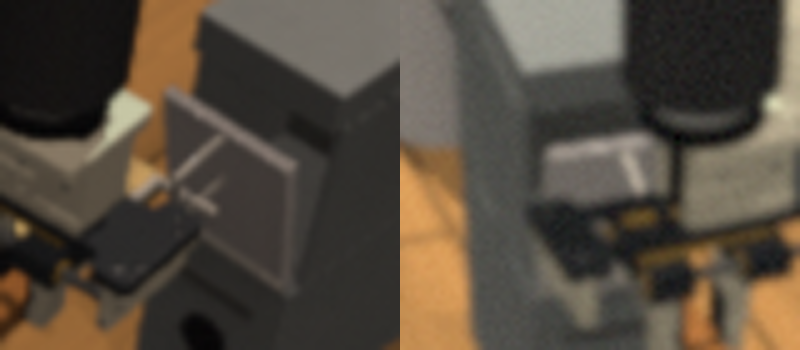

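The flap is open by about 15°, with the hook through the staple. I'll continue along the arc.

Call:
jog_arm:
  moves:
    - [[1.05,0,1.0],0,1.5]
    - [[1.05,0,1.1],0,1.5]
    - [[0.8,0,1.3],0,1.5]
    - [[0.7,0,1.3],0,1.5]
    - [[0.4,0,1.4],0,1.5]
    - [[0.35,0,1.5],0,1.5]
    - [[0,0,0],0,1.5]

```text
time_s: 12.4
tcp_pos: [0.6134, 0.0357, 0.1858]
eef_rot: [179.8, -0.1, -88.5]
contact_force: [0.0, -0.0, -0.9]
gripper_width: 0.0234
gripper_force: 59.9
```

Run:
```python
from look import *
print(get_state()['tcp_pos'],get_state()['contact_force'],get_state()['moment'])
```

```text
[0.61343425 0.03568766 0.18575699] [ 0.00933687 -0.02290771 -0.93572387] [ 0.02745329  0.11663228 -0.0049449 ]
```

Call:
jog_arm:
  moves:
    - [[0,0,1.5],0,1.5]
    - [[0,0,1.5],0,1.5]
    - [[-0.4,0,1.4],0,1.5]
    - [[-0.4,0,1.5],0,1.5]
    - [[0,0,0],0,1.5]

```text
time_s: 13.02
tcp_pos: [0.6135, 0.0447, 0.1272]
eef_rot: [179.9, -0.0, -88.5]
contact_force: [0.7, 0.2, 0.8]
gripper_width: 0.0236
gripper_force: 60.0
```

Run:
```python
from look import *
s=get_state();print(s['tcp_pos'],s['contact_force'],s['moment'])
a=capture('scene'); b=capture('side')
A=a['pixels'][130:230,280:380];B=b['pixels'][80:180,220:320]
t=[cv2.resize(x,None,fx=4,fy=4,interpolation=cv2.INTER_CUBIC) for x in(A,B)]
cv2.imwrite('pics/c7.png',np.hstack(t))
```

```text
[0.61347935 0.04467952 0.12716574] [0.6868273  0.23222933 0.77984718] [ 0.75623231  0.02982947 -0.02679848]
```

View pics/c7.png

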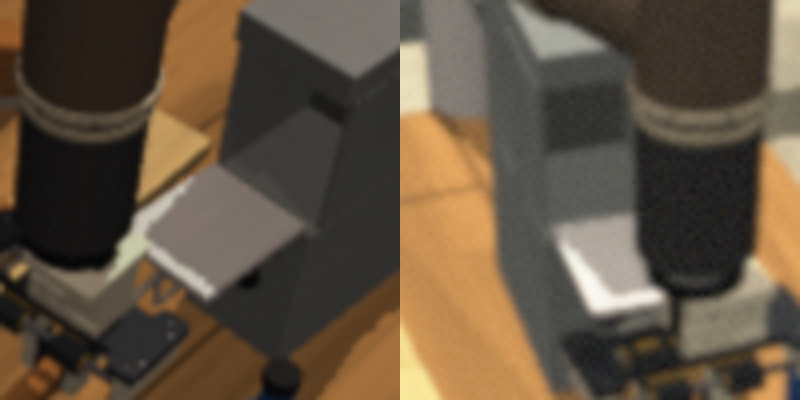

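The flap looks nearly level. I'll press a little further until the force shows the stop.

Call:
jog_arm:
  moves:
    - [[0,0,0.4],0,1.5]
    - [[0,0,0.4],0,1.5]
    - [[0,0,0],0,1.5]

```text
time_s: 13.5
tcp_pos: [0.6141, 0.0442, 0.1206]
eef_rot: [-180.0, 0.0, -88.5]
contact_force: [-0.5, 0.3, 3.7]
gripper_width: 0.0232
gripper_force: 60.0
```

Call:
jog_arm:
  moves:
    - [[0,0,0.4],0,1.5]
    - [[0,0,0],0,1.5]

```text
time_s: 13.75
tcp_pos: [0.614, 0.0444, 0.1164]
eef_rot: [-180.0, 0.0, -88.5]
contact_force: [-1.1, 0.8, 3.4]
gripper_width: 0.0238
gripper_force: 60.0
```

Call:
jog_arm:
  moves:
    - [[0,0,0.4],0,1.5]
    - [[0,0,0],0,1.5]

```text
time_s: 14.0
tcp_pos: [0.614, 0.0445, 0.1123]
eef_rot: [180.0, 0.0, -88.5]
contact_force: [-0.4, 1.0, 3.1]
gripper_width: 0.0236
gripper_force: 60.0
```

Run:
```python
from look import *
s=get_state();print(s['tcp_pos'],s['contact_force'],s['moment'])
```

```text
[0.61397389 0.04447909 0.11225124] [-0.36856436  0.979589    3.14635905] [1.21724656 0.11106253 0.02427228]
```

The force has levelled at about 4–5 N, above the 2.5 N the hinge needs, so the flap is on its stop and the pole is pivoting slightly in the grip. I'll unload, slide the hook out to −x and check.

Call:
jog_arm:
  moves:
    - [[0,0,-0.8],0,1.5]
    - [[0,0,-0.8],0,1.5]
    - [[0,0,0],0,1.5]
    - [[0,1.5,0],0,1.5]
    - [[0,1.5,0],0,1.5]
    - [[0,1.5,0],0,1.5]
    - [[0,2,0],0,1.5]
    - [[0,2,0],0,1.5]
    - [[0,2,0],0,1.5]
    - [[2,2,0],0,1.5]
    - [[4,2,0],0,1.5]
    - [[0,0,0],0,1.5]

```text
time_s: 15.5
tcp_pos: [0.4681, -0.0212, 0.1287]
eef_rot: [180.0, 0.0, -88.6]
contact_force: [0.3, 0.1, -1.2]
gripper_width: 0.024
gripper_force: 60.0
```

Run:
```python
from look import *
s=get_state();print(s['tcp_pos'],s['contact_force'],s['moment'])
a=capture('scene'); b=capture('side')
A=a['pixels'][130:260,255:385];B=b['pixels'][90:220,180:310]
t=[cv2.resize(x,None,fx=3,fy=3,interpolation=cv2.INTER_CUBIC) for x in(A,B)]
cv2.imwrite('pics/c8.png',np.hstack(t))
```

```text
[ 0.46809759 -0.02120651  0.12867777] [ 0.33090721  0.05001696 -1.23844257] [0.01217179 0.04751261 0.03020564]
```

View pics/c8.png

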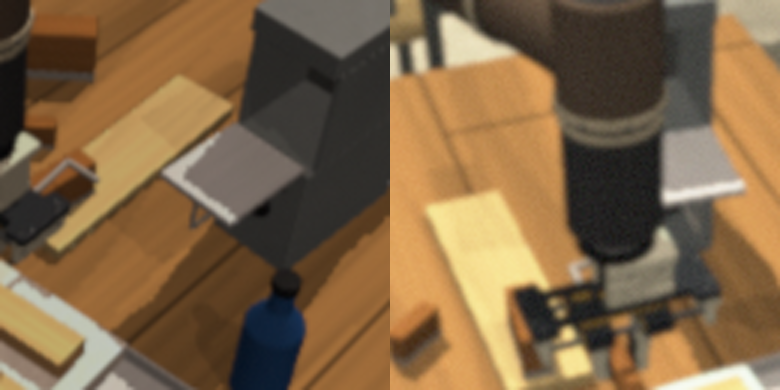

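The hook is out, and the flap stands out level with its staple hanging below; its tip corners are at c8 (163,172) and (235,222). I'll check the angle numerically.

Run:
```python
from look import *
np.set_printoptions(precision=1,suppress=True)
a=capture('scene');b=capture('side')
conv=lambda p:(255+p[0]/3,130+p[1]/3)
print('obs',[conv(p) for p in[(163,172),(235,222),(303,172),(237,125)]])
th=np.radians(90)
for d in(80,85,90):
  t=np.radians(d);f=lambda x,yh,u,o:np.array([x,yh-(u*np.sin(t)+o*np.cos(t)),.18+u*np.cos(t)-o*np.sin(t)])
  print(d,[proj(a,f(x,yh,u,-.003)) for x,yh,u in((.583,.303,.13),(.69,.297,.13),(.69,.297,0),(.583,.303,0))])
print('obs side right tip',180+742/3,90+187/3)
for d in(80,85,90):
  t=np.radians(d);f=lambda x,yh,u,o:np.array([x,yh-(u*np.sin(t)+o*np.cos(t)),.18+u*np.cos(t)-o*np.sin(t)])
  print(d,proj(b,f(.69,.297,.13,0)))
```

```text
obs [(309.3333333333333, 187.33333333333334), (333.3333333333333, 204.0), (356.0, 187.33333333333334), (334.0, 171.66666666666666)]
80 [array([313.1, 182.1]), array([337.3, 199.1]), array([358.5, 184.4]), array([334.7, 168.9])]
85 [array([312.4, 184.6]), array([336.5, 201.7]), array([358.5, 184.5]), array([334.7, 168.9])]
90 [array([311.9, 187. ]), array([335.9, 204.1]), array([358.4, 184.5]), array([334.6, 169. ])]
obs side right tip 427.33333333333337 152.33333333333334
80 [300.  145.9]
85 [300.1 148.9]
90 [300.  151.7]
```

Call:
jog_arm:
  moves:
    - [[0,0,-5],0,1.5]
    - [[0,0.4,-4],0,1.5]
    - [[-5.2,0.5,0],0,1.5]
    - [[-5.2,0.5,0],0,1.5]
    - [[-5.2,0.5,0],0,1.5]
    - [[-5.2,0.5,0],0,1.5]
    - [[-5.2,0.5,0],0,1.5]
    - [[-5.2,0.5,0],0,1.5]
    - [[-5.1,0.5,0],0,1.5]
    - [[-5.1,0.5,0],0,1.5]
    - [[0,0,0],0,1.5]

```text
time_s: 17.08
tcp_pos: [0.4148, 0.3969, 0.2175]
eef_rot: [180.0, -0.0, -88.3]
contact_force: [0.2, 0.2, -2.0]
gripper_width: 0.0234
gripper_force: 60.0
```

Run:
```python
from look import *
s=get_state();print(s['tcp_pos'],s['contact_force'])
a=capture('scene');b=capture('side')
for nm,c in(('sc',a),('sd',b)):
  for r in regions_of(c,'flap')[:2]:
    m=r['pixels'];print(nm,r['confidence'],r['pixel'],m.sum())
    best=[]
    for d in range(60,93,2):
      for dy in (-.006,-.003,0,.003,.006):
       for dx in(-.004,0,.004):
        t=np.radians(d);f=lambda x,yh,u,o:np.array([x+dx,yh+dy-(u*np.sin(t)+o*np.cos(t)),.18+u*np.cos(t)-o*np.sin(t)])
        P=np.array([proj(c,f(x,yh,u,o)) for x,yh in((.585,.303),(.691,.297)) for u in(0,.13) for o in(-.005,.005)],np.float32)
        k=np.zeros(m.shape,np.uint8);cv2.fillConvexPoly(k,np.round(cv2.convexHull(P)*16).astype(int),1,shift=4)
        k=k>0;best.append(((k&m).sum()/(k|m).sum(),d,dy,dx))
    print(sorted(best)[-6:])
  p=[r for r in regions_of(c,'hook') if r['confidence']>.3]
  for r in p: print('pole',nm,r['confidence'],r['pixel'])
```

```text
[0.41477548 0.39693779 0.21747708] [ 0.1858654   0.19104989 -1.99888313]
sc 0.69 [329.9, 188.9] 919
[(np.float64(0.7757805108798487), 90, -0.003, -0.004), (np.float64(0.7795497185741088), 92, -0.003, -0.004), (np.float64(0.80039331366765), 86, -0.006, -0.004), (np.float64(0.8066350710900474), 92, -0.006, -0.004), (np.float64(0.8070175438596491), 88, -0.006, -0.004), (np.float64(0.8115384615384615), 90, -0.006, -0.004)]
pole sc 0.47 [305.2, 139.8]
sd 0.76 [280.0, 144.5] 707
[(np.float64(0.8514492753623188), 90, -0.003, -0.004), (np.float64(0.8541666666666666), 90, 0, -0.004), (np.float64(0.8541919805589308), 90, -0.006, 0), (np.float64(0.8592777085927771), 88, -0.006, 0), (np.float64(0.8643031784841075), 90, -0.006, -0.004), (np.float64(0.8790931989924433), 88, -0.006, -0.004)]
pole sd 0.47 [207.7, 129.7]
```

The flap fits at 88–90°, so it is fully down. Lowering the pole onto the board.

Call:
jog_arm:
  moves:
    - [[0.4,0,4.5],0,1.5]
    - [[0,0,4.5],0,1.5]
    - [[0,0,4],0,1.5]
    - [[0,0,2.5],0,1.5]
    - [[0,0,1],0,1.5]
    - [[0,0,0.5],0,1.5]
    - [[0,0,0],0,1.5]

```text
time_s: 18.25
tcp_pos: [0.4162, 0.3895, 0.0493]
eef_rot: [-180.0, 0.1, -88.5]
contact_force: [-0.1, 0.3, -0.9]
gripper_width: 0.0236
gripper_force: 60.0
```

Call:
jog_arm:
  moves:
    - [[0,0,0],0,1.5]
    - [[0,0,0.4],0,1.5]
    - [[0,0,0.4],0,1.5]
    - [[0,0,0.4],0,1.5]
    - [[0,0,0.4],0,1.5]
    - [[0,0,0.4],0,1.5]
    - [[0,0,0],0,1.5]
  newtons: 8

```text
time_s: 19.12
tcp_pos: [0.4157, 0.3889, 0.0281]
eef_rot: [180.0, -0.1, -88.5]
contact_force: [-0.1, -0.4, -1.1]
gripper_width: 0.0239
gripper_force: 8.0
```

Call:
jog_arm:
  moves:
    - [[0,0,0.2],0,1.5]
    - [[0,0,0],0,3]
    - [[0,0,0],0,5]
    - [[0,0,0],0,6]
    - [[0,0,0],0,6]
    - [[0,0,-2],0,6]
    - [[0,0,-5],0,6]
    - [[0,0,-5],0,6]
    - [[3,0,-5],0,6]
    - [[5,0,-3],0,6]
    - [[5,0,0],0,6]
    - [[0,0,0],0,6]

```text
time_s: 20.62
tcp_pos: [0.4189, 0.2567, 0.2275]
eef_rot: [-180.0, 0.1, -88.6]
contact_force: [0.4, 0.5, 0.2]
gripper_width: 0.0601
gripper_force: 0.0
```

Run:
```python
from look import *
np.set_printoptions(precision=3,suppress=True)
s=get_state();print(s['tcp_pos'],s['contact_force'])
w=wrist()
for n in('scraper','pole','toolboard'):
  for r in regions_of(w,n)[:4]:
    m=r['pixels'];print(n,r['confidence'],r['pixel'],m.sum())
    q=cv2.boxPoints(cv2.minAreaRect(np.argwhere(m)[:,::-1].astype(np.float32)))
    z={'scraper':.08,'pole':.044,'toolboard':.02}[n]
    print(np.array([onz(w,p,z)[:2] for p in q]),onz(w,r['pixel'],z)[:2])
a=capture('scene');b=capture('side')
A=a['pixels'][130:230,250:350];B=b['pixels'][140:230,170:260]
t=[cv2.resize(x,(390,390),interpolation=cv2.INTER_CUBIC) for x in(A,B)]
cv2.imwrite('pics/c9.png',np.hstack(t))
np.save('w_img.npy',w['pixels'])
for nm,c in(('sc',a),('sd',b)):
  for n in('pole','hook'):
    for r in regions_of(c,n)[:2]:
      m=r['pixels'];q=cv2.boxPoints(cv2.minAreaRect(np.argwhere(m)[:,::-1].astype(np.float32)))
      print(n,nm,r['confidence'],r['pixel'],onz(c,r['pixel'],.036))
```

```text
[0.419 0.257 0.228] [0.442 0.477 0.182]
scraper 0.97 [255.5, 94.6] 3300
[[0.445 0.21 ]
 [0.433 0.11 ]
 [0.397 0.113]
 [0.406 0.213]] [0.42  0.162]
scraper 0.63 [341.6, 156.9] 1469
[[0.352 0.233]
 [0.302 0.196]
 [0.281 0.22 ]
 [0.332 0.259]] [0.32  0.227]
scraper 0.57 [424.0, 224.3] 1404
[[0.259 0.316]
 [0.256 0.273]
 [0.149 0.297]
 [0.148 0.342]] [0.207 0.309]
pole 0.77 [253.6, 220.0] 1512
[[0.43  0.264]
 [0.406 0.263]
 [0.399 0.47 ]
 [0.427 0.47 ]] [0.419 0.323]
toolboard 0.78 [244.8, 164.2] 12536
[[0.476 0.102]
 [0.377 0.1  ]
 [0.352 0.481]
 [0.485 0.484]] [0.433 0.25 ]
pole sc 0.65 [305.8, 168.8] [0.416 0.363 0.036]
pole sc 0.29 [245.7, 254.1] [ 0.546 -0.114  0.036]
hook sc 0.59 [304.3, 170.2] [0.417 0.352 0.036]
hook sc 0.53 [376.8, 150.2] [0.559 0.676 0.036]
pole sd 0.81 [209.4, 171.1] [0.408 0.356 0.036]
hook sd 0.58 [210.9, 171.9] [0.412 0.349 0.036]
hook sd 0.15 [241.4, 329.7] [ 0.317 -0.34   0.036]
```

The pole is back on the board at (0.416, 0.356). The scraper's top outline measures 100 × 37 mm at z = 0.08, which makes it the middle size, centred at (0.421, 0.162) with its long axis at 84°.

Call:
jog_arm:
  moves:
    - [[0,0,0],7.4,7]
    - [[3.1,-0.4,0],0,7]
    - [[3.1,-0.4,0],0,7]
    - [[3.2,-0.4,0],0,7]
    - [[0,0,5],0,7]
    - [[0,0,5],0,7]
    - [[0,0,0],0,7]

```text
time_s: 22.0
tcp_pos: [0.4196, 0.1628, 0.124]
eef_rot: [179.7, -0.3, -95.9]
contact_force: [0.2, 0.9, 1.1]
gripper_width: 0.0701
gripper_force: 0.0
```

Run:
```python
from look import *
np.set_printoptions(precision=3,suppress=True)
s=get_state();print(s['tcp_pos'],s['eef_rot'])
w=wrist()
cv2.imwrite('pics/c10.png',w['pixels'][150:384,100:412])
for r in regions_of(w,'scraper')[:3]:
    m=r['pixels'];print(r['confidence'],r['pixel'],m.sum())
    q=cv2.boxPoints(cv2.minAreaRect(np.argwhere(m)[:,::-1].astype(np.float32)))
    print(np.array([onz(w,p,.08)[:2] for p in q]))
```

```text
[0.42  0.163 0.124] [179.724  -0.311 -95.917]
0.87 [377.2, 225.1] 599
[[0.347 0.185]
 [0.307 0.17 ]
 [0.299 0.19 ]
 [0.339 0.206]]
0.78 [253.9, 199.4] 5213
[[0.432 0.104]
 [0.397 0.107]
 [0.403 0.206]
 [0.443 0.202]]
```

Call:
jog_arm:
  moves:
    - [[0.3,0,3],0,7]
    - [[0,0,2.5],0,7]
    - [[0,0,1.5],0,7]
    - [[0,0,0.5],0,7]
    - [[0,0,0],0,7]
    - [[0,0,0],0,2.8]
    - [[0,0,0],0,2.8]
    - [[0,0,0],0,2.8]
    - [[0,0,0],0,2.8]
    - [[0,0,0],0,2.8]
    - [[0,0,0],0,2.8]
  newtons: 45

```text
time_s: 23.48
tcp_pos: [0.4211, 0.1615, 0.0516]
eef_rot: [180.0, -0.0, -95.9]
contact_force: [-1.7, -1.3, 3.9]
gripper_width: 0.0356
gripper_force: 44.9
```

Run:
```python
from look import *
s=get_state();print(s['tcp_pos'],s['eef_rot'],s['contact_force'])
```

```text
[0.42109613 0.16147443 0.05161983] [ 1.79988066e+02 -8.84050247e-03 -9.58983202e+01] [-1.71581625 -1.28711615  3.86555775]
```

Call:
jog_arm:
  moves:
    - [[0,0,-3],0,2.8]
    - [[0,0,-5],0,2.8]
    - [[0,0,-5.5],0,2.8]
    - [[0,0,-5.5],0,2.8]
    - [[0,0,-5.5],-9.9,2.8]
    - [[5.3,-0.9,0],0,2.8]
    - [[5.3,-0.9,0],0,2.8]
    - [[5.3,-1,0],0,2.8]
    - [[5.3,-1,0],0,2.8]
    - [[5.3,-1,0],0,2.8]
    - [[5.1,-0.9,0],0,2.8]
    - [[0,0,0],0,2.8]

```text
time_s: 24.98
tcp_pos: [0.5, -0.1527, 0.2951]
eef_rot: [179.9, -0.0, -86.3]
contact_force: [-0.0, 0.7, -2.5]
gripper_width: 0.0361
gripper_force: 44.9
```

Run:
```python
from look import *
np.set_printoptions(precision=3,suppress=True)
s=get_state();print(s['tcp_pos'],s['eef_rot'],s['gripper_width'])
w=wrist('w2.png'); np.save('w2.npy',w['world_from_camera'])
for n,z in(('chip1',.038),('stave1',.06)):
  for r in regions_of(w,n)[:6]:
    m=r['pixels']
    if r['confidence']<.2: continue
    (c,_,_)=R=cv2.minAreaRect(np.argwhere(m)[:,::-1].astype(np.float32));q=cv2.boxPoints(R)
    P=np.array([onz(w,p,z)[:2] for p in q]);print(n,round(r['confidence'],2),r['pixel'],onz(w,c,z)[:2],P.round(3).tolist())
```

```text
[ 0.5   -0.153  0.295] [179.851  -0.008 -86.26 ] 0.03610964170623569
chip1 0.92 [239.6, 67.9] [ 0.529 -0.286] [[0.549, -0.311], [0.531, -0.317], [0.508, -0.261], [0.527, -0.254]]
chip1 0.81 [174.2, 70.5] [ 0.621 -0.277] [[0.636, -0.303], [0.618, -0.308], [0.605, -0.249], [0.624, -0.244]]
chip1 0.63 [205.3, 70.4] [ 0.579 -0.279] [[0.598, -0.303], [0.581, -0.309], [0.56, -0.253], [0.578, -0.247]]
chip1 0.61 [222.5, 124.4] [ 0.549 -0.209] [[0.565, -0.18], [0.554, -0.24], [0.534, -0.237], [0.545, -0.177]]
stave1 0.83 [196.5, 178.3] [ 0.586 -0.127] [[0.628, -0.152], [0.544, -0.158], [0.542, -0.102], [0.63, -0.096]]
stave1 0.67 [223.8, 124.4] [ 0.548 -0.21 ] [[0.561, -0.183], [0.551, -0.239], [0.534, -0.237], [0.544, -0.181]]
stave1 0.55 [194.0, 222.3] [ 0.582 -0.049] [[0.615, -0.06], [0.549, -0.064], [0.548, -0.038], [0.615, -0.034]]
```

View pics/w2.png

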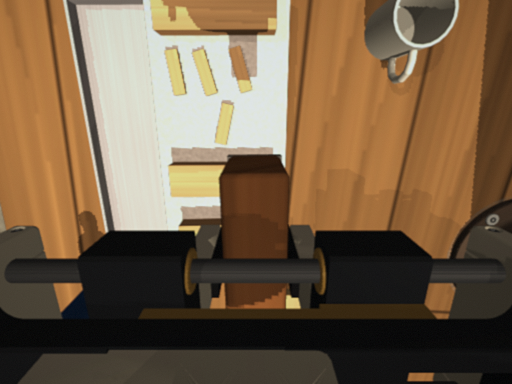

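The wrist view shows four chips: (240,68), (174,70), (205,70) and (222,124). The fixed board's face edge is at row ~33, stave1's face at row ~165, and the gutter-side plate edge at col ~155–168. I'll put these into world coordinates.

Run:
```python
from look import *
np.set_printoptions(precision=3,suppress=True)
c=capture('wrist');c['world_from_camera']=np.load('w2.npy')
for n,p,z in [('brd top',(152,29),.06),('brd top',(275,29),.06),('brd foot',(155,35),.03),('brd foot',(275,35),.03),('edge L',(156,60),.03),('edge L',(166,150),.03),('edge R',(289,60),.03),('edge R',(287,150),.03),
 ('st1 top',(170,166),.06),('st1 top',(218,166),.06),('st1 foot',(171,160),.03),('st1 back top',(170,196),.06),('st2 top',(180,226),.06),('gut out',(75,20),.026),('gut out',(100,200),.026)]: print(n,onz(c,p,z))
im=c['pixels']; print(im[20:45:1,200].tolist()); print(im[140:230:2,195].tolist())
```

```text
brd top [ 0.644 -0.323  0.06 ]
brd top [ 0.485 -0.333  0.06 ]
brd foot [ 0.65  -0.323  0.03 ]
brd foot [ 0.482 -0.334  0.03 ]
edge L [ 0.65  -0.291  0.03 ]
edge L [ 0.64  -0.162  0.03 ]
edge R [ 0.46  -0.303  0.03 ]
edge R [ 0.449 -0.174  0.03 ]
st1 top [ 0.625 -0.143  0.06 ]
st1 top [ 0.554 -0.148  0.06 ]
st1 foot [ 0.633 -0.146  0.03 ]
st1 back top [ 0.626 -0.096  0.06 ]
st2 top [ 0.612 -0.047  0.06 ]
gut out [ 0.762 -0.335  0.026]
gut out [ 0.755 -0.07   0.026]
[[71, 116, 165], [69, 115, 164], [68, 113, 162], [66, 111, 158], [67, 114, 161], [65, 111, 157], [52, 86, 124], [53, 89, 127], [57, 94, 137], [57, 95, 137], [52, 91, 133], [68, 107, 146], [129, 164, 181], [189, 216, 215], [200, 225, 220], [198, 225, 218], [200, 226, 219], [203, 225, 218], [212, 227, 219], [221, 226, 218], [225, 226, 219], [227, 228, 220], [232, 229, 220], [228, 224, 217], [176, 187, 202]]
[[222, 229, 223], [231, 230, 224], [209, 215, 213], [140, 163, 187], [141, 163, 185], [139, 159, 182], [136, 157, 180], [142, 164, 187], [143, 164, 187], [131, 152, 176], [27, 45, 66], [55, 97, 124], [121, 195, 225], [120, 194, 221], [121, 195, 221], [131, 209, 224], [135, 215, 223], [131, 209, 222], [131, 208, 222], [126, 203, 222], [135, 214, 222], [133, 211, 222], [127, 204, 222], [122, 196, 222], [123, 198, 223], [121, 197, 222], [116, 191, 222], [178, 211, 222], [221, 230, 224], [216, 229, 224], [217, 229, 223], [221, 228, 221], [164, 182, 196], [137, 159, 183], [132, 153, 175], [133, 154, 177], [140, 163, 186], [143, 166, 188], [85, 105, 129], [27, 46, 68], [31, 50, 72], [40, 69, 99], [115, 187, 221], [123, 197, 223], [125, 200, 224]]
```

Call:
jog_arm:
  moves:
    - [[3,0.9,0],0,2.8]
    - [[2.9,0.9,0],0,2.8]
    - [[0,0,5],0,2.8]
    - [[0,0,5],0,2.8]
    - [[0,0,5],0,2.8]
    - [[0,0,4],0,2.8]
    - [[0,0,2],0,2.8]
    - [[0,0,0],0,2.8]
    - [[0,0,0],0,2.8]

```text
time_s: 26.3
tcp_pos: [0.4873, -0.2093, 0.0878]
eef_rot: [-179.9, -0.0, -85.9]
contact_force: [-0.1, 0.0, -2.4]
gripper_width: 0.0354
gripper_force: 44.9
```

Run:
```python
from look import *
np.set_printoptions(precision=3,suppress=True)
s=get_state();x,y,z=s['tcp_pos'];print(x,y,z,'u',.9976*x+.0698*y,'v',-.0698*x+.9976*y,s['contact_force'],s['eef_rot'])
```

```text
0.4873473922801678 -0.20926369420594287 0.08778570535273277 u 0.4715711526831206 v -0.24277830932100436 [-0.145  0.011 -2.361] [-179.901   -0.029  -85.901]
```

Call:
jog_arm:
  moves:
    - [[0.2,0,1.5],0,2.8]
    - [[0,0,1],0,2.8]
    - [[0,0,0],0,2.8]
    - [[0,-1.5,0],0,2.8]
    - [[0,-2,0],0,2.8]
    - [[0,-2,0],0,2.8]
    - [[0,-2,0],0,2.8]
    - [[0,-2,0],0,2.8]
    - [[0,-2,0],0,2.8]
    - [[0,-2,0],0,2.8]
    - [[0,-2,0],0,2.8]
    - [[0,-1,0],0,2.8]

```text
time_s: 27.8
tcp_pos: [0.6516, -0.2004, 0.0611]
eef_rot: [179.9, -0.0, -86.0]
contact_force: [-3.2, -0.4, 0.8]
gripper_width: 0.0357
gripper_force: 44.9
```

```bash
cat >> look.py <<'E'
def uv(p): return np.array([.9976*p[0]+.0698*p[1],-.0698*p[0]+.9976*p[1]])
def uvx(u,v): return np.array([.9976*u-.0698*v,.0698*u+.9976*v])
E
python3 - <<'E'
from look import *
np.set_printoptions(precision=3,suppress=True)
s=get_state();p=s['tcp_pos'];print(p,uv(p),s['contact_force'],s['eef_rot'])
for nm in('scene','side'):
  c=capture(nm)
  for n,z in(('chip1',.038),('stave1',.06)):
   for r in regions_of(c,n)[:6]:
    if r['confidence']>.2: q=onz(c,r['pixel'],z);print(n,nm,round(r['confidence'],2),np.round(r['pixel']),q,uv(q),r['pixels'].sum())
E
```

```text
[ 0.652 -0.2    0.061] [ 0.636 -0.245] [-3.195 -0.434  0.817] [179.937  -0.007 -85.989]
chip1 scene 0.62 [221. 299.] [ 0.613 -0.287  0.038] [ 0.592 -0.329] 118
chip1 scene 0.6 [227. 302.] [ 0.633 -0.282  0.038] [ 0.612 -0.325] 107
stave1 scene 0.55 [228. 246.] [ 0.491 -0.145  0.06 ] [ 0.479 -0.179] 67
stave1 scene 0.52 [273. 243.] [ 0.593 -0.028  0.06 ] [ 0.59  -0.069] 256
stave1 scene 0.47 [290. 198.] [0.495 0.173 0.06 ] [0.506 0.138] 224
chip1 side 0.56 [311. 294.] [ 0.535 -0.296  0.038] [ 0.513 -0.333] 85
chip1 side 0.56 [332. 281.] [ 0.611 -0.273  0.038] [ 0.591 -0.315] 119
chip1 side 0.47 [342. 282.] [ 0.635 -0.288  0.038] [ 0.613 -0.332] 121
stave1 side 0.75 [285. 252.] [ 0.516 -0.141  0.06 ] [ 0.505 -0.177] 729
stave1 side 0.7 [280. 228.] [ 0.538 -0.041  0.06 ] [ 0.533 -0.079] 895
```

Call:
jog_arm:
  moves:
    - [[0,-1,0],0,2.8]
    - [[0,0,0],0,2.8]
    - [[0,0,-5],0,2.8]
    - [[0,0,-3],0,2.8]
    - [[2,4.6,0],0,2.8]
    - [[2,4.6,0],0,2.8]
    - [[2,4.6,0],0,2.8]
    - [[0.9,4.6,0],0,2.8]
    - [[0,0,0],0,2.8]
    - [[0,0,0],0,2.8]

```text
time_s: 29.35
tcp_pos: [0.4826, -0.2815, 0.1421]
eef_rot: [-179.9, -0.0, -86.0]
contact_force: [0.6, -0.2, -2.2]
gripper_width: 0.0357
gripper_force: 44.9
```

Run:
```python
from look import *
np.set_printoptions(precision=3,suppress=True)
s=get_state();p=s['tcp_pos'];print(p,uv(p),s['contact_force'],s['eef_rot'])
c=wrist();np.save('w3.npy',c['world_from_camera'])
cv2.imwrite('pics/w3.png',c['pixels'])
for nm in('wrist','scene','side'):
  if nm!='wrist':c=capture(nm)
  for n,z in(('chip1',.038),('stave1',.06)):
   for r in regions_of(c,n)[:6]:
    if r['confidence']>.2: q=onz(c,r['pixel'],z);print(n,nm,round(r['confidence'],2),np.round(r['pixel']),q,uv(q),r['pixels'].sum())
```

```text
[ 0.483 -0.281  0.142] [ 0.462 -0.315] [ 0.56  -0.155 -2.19 ] [-179.925   -0.024  -86.013]
chip1 wrist 0.85 [139. 188.] [ 0.601 -0.276  0.038] [ 0.58  -0.317] 1029
chip1 wrist 0.84 [ 74. 236.] [ 0.674 -0.217  0.038] [ 0.657 -0.263] 726
chip1 wrist 0.68 [103. 173.] [ 0.636 -0.289  0.038] [ 0.614 -0.333] 1263
chip1 wrist 0.57 [206. 183.] [ 0.532 -0.286  0.038] [ 0.511 -0.323] 1095
stave1 wrist 0.46 [219. 304.] [ 0.513 -0.158  0.06 ] [ 0.501 -0.193] 211
chip1 scene 0.67 [259. 305.] [ 0.711 -0.218  0.038] [ 0.694 -0.267] 109
chip1 scene 0.66 [220. 300.] [ 0.614 -0.29   0.038] [ 0.593 -0.332] 109
chip1 scene 0.58 [204. 285.] [ 0.537 -0.293  0.038] [ 0.516 -0.33 ] 78
chip1 scene 0.55 [227. 304.] [ 0.64  -0.286  0.038] [ 0.619 -0.33 ] 101
stave1 scene 0.66 [248. 257.] [ 0.571 -0.129  0.06 ] [ 0.56  -0.169] 809
stave1 scene 0.65 [260. 234.] [ 0.532 -0.028  0.06 ] [ 0.529 -0.065] 732
stave1 scene 0.34 [260. 300.] [ 0.71 -0.21  0.06] [ 0.693 -0.259] 132
chip1 side 0.64 [268. 145.] [0.668 0.436 0.038] [0.696 0.388] 197
chip1 side 0.5 [310. 295.] [ 0.531 -0.298  0.038] [ 0.509 -0.335] 91
chip1 side 0.48 [345. 259.] [ 0.684 -0.212  0.038] [ 0.668 -0.259] 96
stave1 side 0.57 [268. 232.] [ 0.498 -0.042  0.06 ] [ 0.494 -0.077] 458
```

Chip 4 is in the gutter. Sweeping the second lane.

Call:
jog_arm:
  moves:
    - [[-0.2,0.5,3],0,2.8]
    - [[0,0,3],0,2.8]
    - [[0,0,1.5],0,2.8]
    - [[0,0,0.4],0,2.8]
    - [[0,0,0],0,2.8]

```text
time_s: 30.42
tcp_pos: [0.4777, -0.2798, 0.0631]
eef_rot: [-180.0, -0.0, -86.0]
contact_force: [1.0, 0.3, -3.0]
gripper_width: 0.0357
gripper_force: 44.9
```

Call:
jog_arm:
  moves:
    - [[0,-1,0],0,2.8]
    - [[0,-1.8,0],0,2.8]
    - [[0,-1.8,0],0,2.8]
    - [[0,-1.8,0],0,2.8]
    - [[0,-1.8,0],0,2.8]
    - [[0,-1.8,0],0,2.8]
    - [[0,-1.8,0],0,2.8]
    - [[0,-1.8,0],0,2.8]
    - [[0,-1.8,0],0,2.8]
    - [[0,-1.8,0],0,2.8]
    - [[0,-1.9,0],0,2.8]
    - [[0,0,0],0,2.8]

```text
time_s: 31.92
tcp_pos: [0.6692, -0.266, 0.0619]
eef_rot: [180.0, -0.0, -86.0]
contact_force: [0.3, 0.6, -2.7]
gripper_width: 0.0356
gripper_force: 44.9
```

Call:
jog_arm:
  moves:
    - [[0,-0.6,0],0,2.8]
    - [[0,0,-5],0,2.8]
    - [[0,0,-5],0,2.8]
    - [[-2,3,-5],0,2.8]
    - [[-5,3,-5],0,2.8]
    - [[-5,3,0],0,2.8]
    - [[-3,3,0],0,2.8]
    - [[0,3,0],0,2.8]
    - [[0,0,0],0,2.8]
    - [[0,0,0],0,2.8]

```text
time_s: 33.17
tcp_pos: [0.5202, -0.1357, 0.2538]
eef_rot: [-179.9, -0.0, -86.0]
contact_force: [0.5, 0.2, -3.4]
gripper_width: 0.0358
gripper_force: 44.9
```

```bash
cat > chk.py <<'E'
from look import *
np.set_printoptions(precision=3,suppress=True)
s=get_state();p=s['tcp_pos'];print(p,uv(p),s['contact_force'],s['eef_rot'],s['gripper_width'])
for nm in('wrist','scene','side'):
  c=wrist() if nm=='wrist' else capture(nm)
  np.savez('last_'+nm,im=c['pixels'],T=c['world_from_camera'],K=c['mtx'])
  for n,z in(('chip1',.038),('stave1',.06)):
   for r in regions_of(c,n)[:7]:
    if r['confidence']>.2: q=onz(c,r['pixel'],z);g=onz(c,r['pixel'],.01);print(n,nm,round(r['confidence'],2),np.round(r['pixel']),q[:2],uv(q),'floor',uv(g),r['pixels'].sum())
E
python3 chk.py
```

```text
[ 0.52  -0.136  0.254] [ 0.509 -0.172] [ 0.549  0.237 -3.363] [-179.933   -0.004  -86.001] 0.03581987055015715
chip1 wrist 0.95 [151.  39.] [ 0.661 -0.29 ] [ 0.639 -0.335] floor [ 0.649 -0.341] 336
chip1 wrist 0.79 [140.  55.] [ 0.675 -0.271] [ 0.655 -0.317] floor [ 0.666 -0.322] 767
chip1 wrist 0.72 [140. 113.] [ 0.68 -0.2 ] [ 0.664 -0.247] floor [ 0.676 -0.247] 571
chip1 wrist 0.57 [138.  81.] [ 0.68 -0.24] [ 0.662 -0.286] floor [ 0.673 -0.289] 580
stave1 wrist 0.84 [201. 172.] [ 0.592 -0.13 ] [ 0.582 -0.171] floor [ 0.592 -0.159] 2078
stave1 wrist 0.59 [198. 221.] [ 0.595 -0.058] [ 0.59  -0.099] floor [ 0.601 -0.078] 399
stave1 wrist 0.51 [142.  56.] [ 0.664 -0.266] [ 0.644 -0.312] floor [ 0.663 -0.32 ] 741
chip1 scene 0.46 [259. 301.] [ 0.703 -0.209] [ 0.686 -0.258] floor [ 0.677 -0.246] 130
chip1 scene 0.42 [250. 311.] [ 0.705 -0.253] [ 0.686 -0.302] floor [ 0.676 -0.291] 56
chip1 scene 0.38 [229. 318.] [ 0.677 -0.311] [ 0.654 -0.358] floor [ 0.643 -0.349] 34
stave1 scene 0.89 [248. 256.] [ 0.569 -0.125] [ 0.559 -0.165] floor [ 0.535 -0.139] 717
stave1 scene 0.61 [260. 235.] [ 0.537 -0.033] [ 0.533 -0.07 ] floor [ 0.508 -0.041] 756
stave1 scene 0.61 [134. 350.] [ 0.567 -0.569] [ 0.526 -0.607] floor [ 0.501 -0.602] 2116
chip1 side 0.48 [266. 144.] [0.663 0.443] [0.692 0.396] floor [0.708 0.433] 196
stave1 side 0.8 [288. 249.] [ 0.529 -0.133] [ 0.519 -0.17 ] floor [ 0.54  -0.128] 986
stave1 side 0.62 [276. 231.] [ 0.524 -0.049] [ 0.519 -0.086] floor [ 0.54 -0.04] 817
```

Run:
```python
import numpy as np,cv2
d=np.load('last_wrist.npz')['im'][0:240,90:310]
e=np.load('last_scene.npz')['im'][225:345,190:300]
cv2.imwrite('pics/w4.png',np.hstack([cv2.resize(d,(440,480)),cv2.resize(e,(350,480),interpolation=cv2.INTER_CUBIC)]))
```

```text
(no output)
```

View pics/w4.png

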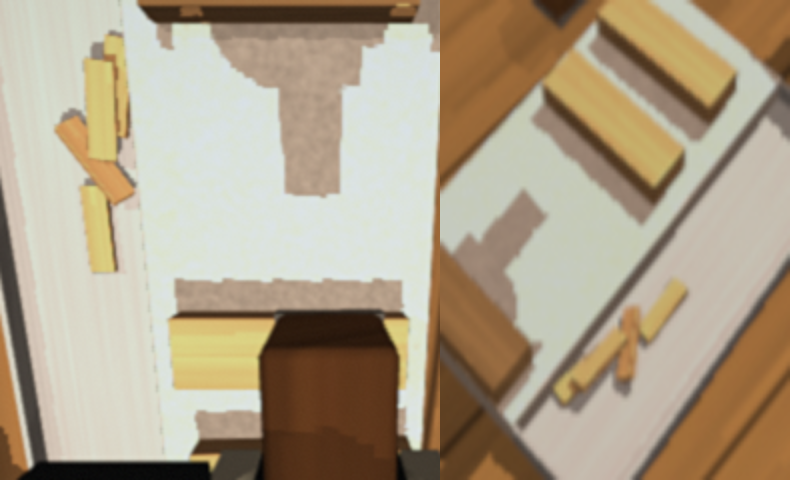

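All four chips lie in the gutter and the plate is clear. Now the stave geometry.

Run:
```python
from look import *
np.set_printoptions(precision=3,suppress=True)
d=np.load('last_scene.npz');c=dict(mtx=d['K'],world_from_camera=d['T'])
m=lambda X,Y:(190+(X-440)*110/350,225+Y/4)
for n,P in (('st1',[(577,50),(683,152),(655,190),(543,88)]),('st2',[(632,0),(736,72),(713,112),(598,12)])):
  print(n,[uv(onz(c,m(*p),.06)) for p in P])
print('board',[uv(onz(c,m(*p),.06)) for p in[(531,352),(497,395)]])
d=np.load('last_wrist.npz');c=dict(mtx=d['K'],world_from_camera=d['T'])
m=lambda X,Y:(90+X/2,Y/2)
print('w st1',[uv(onz(c,m(*p),.06)) for p in[(170,318),(170,390),(408,318),(408,388)]])
print('w brd',[uv(onz(c,m(*p),.06)) for p in[(140,5),(418,5)]],[uv(onz(c,m(*p),.03)) for p in[(145,22),(415,22),(160,480),(435,480),(132,25),(440,25)]])
```

```text
st1 [array([ 0.469, -0.141]), array([ 0.623, -0.146]), array([ 0.625, -0.192]), array([ 0.469, -0.194])]
st2 [array([ 0.477, -0.06 ]), array([ 0.614, -0.046]), array([ 0.621, -0.095]), array([ 0.457, -0.095])]
board [array([ 0.628, -0.374]), array([ 0.628, -0.418])]
w st1 [array([ 0.615, -0.188]), array([ 0.62 , -0.138]), array([ 0.457, -0.188]), array([ 0.455, -0.14 ])]
w brd [array([ 0.617, -0.367]), array([ 0.459, -0.367])] [array([ 0.624, -0.368]), array([ 0.456, -0.368]), array([ 0.643, -0.054]), array([ 0.426, -0.054]), array([ 0.632, -0.366]), array([ 0.441, -0.366])]
```

Call:
jog_arm:
  moves:
    - [[-5,1.3,0],0,2.8]
    - [[-5,1.3,0],0,2.8]
    - [[-5,1.3,0],0,2.8]
    - [[-5,1.3,0],0,2.8]
    - [[-5,1.3,0],0,2.8]
    - [[-5.3,1.3,0],0,2.8]
    - [[0,0,0],9.9,2.8]
    - [[0,0,5],0,2.8]
    - [[0,0,5],0,2.8]
    - [[0,0,5],0,2.8]
    - [[0,0,3],0,2.8]
    - [[0,0,0],0,2.8]

```text
time_s: 35.12
tcp_pos: [0.4197, 0.1601, 0.0716]
eef_rot: [179.8, -0.2, -95.9]
contact_force: [0.2, -0.5, -1.6]
gripper_width: 0.0355
gripper_force: 44.9
```

Call:
jog_arm:
  moves:
    - [[0,0,0],0,2.8]

```text
time_s: 35.25
tcp_pos: [0.4217, 0.1619, 0.0744]
eef_rot: [-179.9, 0.1, -95.9]
contact_force: [0.4, 1.4, -2.4]
gripper_width: 0.0359
gripper_force: 44.9
```

Call:
jog_arm:
  moves:
    - [[0,0,1.2],0,2.8]
    - [[0,0,0.6],0,2.8]
    - [[0,0,0.4],0,2.8]
    - [[0,0,0],0,2.8]
    - [[0,0,0],0,3.2]

```text
time_s: 35.88
tcp_pos: [0.4209, 0.1612, 0.0513]
eef_rot: [-180.0, 0.0, -95.9]
contact_force: [0.0, 1.2, -3.1]
gripper_width: 0.0357
gripper_force: 44.9
```

Call:
jog_arm:
  moves:
    - [[0,0,0],0,4.5]
    - [[0,0,0],0,6]
    - [[0,0,0],0,6]
    - [[0,0,-2],0,6]
    - [[0,0,-5],0,6]
    - [[0,0,-5],0,6]
    - [[0,0,-3],0,6]
    - [[5,-1,0],0,6]
    - [[0,0,0],0,6]

```text
time_s: 37.0
tcp_pos: [0.4253, 0.1086, 0.2017]
eef_rot: [-180.0, 0.0, -96.0]
contact_force: [0.2, 0.9, -0.2]
gripper_width: 0.0598
gripper_force: 0.0
```

Run:
```python
from look import *
np.set_printoptions(precision=3,suppress=True)
w=wrist();a=capture('scene');b=capture('side')
for n,z in(('scraper',.08),('pole',.044)):
 for nm,c in(('w',w),('sc',a),('sd',b)):
  for r in regions_of(c,n)[:4]:
    if r['confidence']<.3: continue
    m=r['pixels']
    q=cv2.boxPoints(cv2.minAreaRect(np.argwhere(m)[:,::-1].astype(np.float32)))
    print(n,nm,round(r['confidence'],2),onz(c,r['pixel'],z)[:2],np.array([onz(c,p,z)[:2] for p in q]).round(3).tolist())
```

```text
scraper w 0.93 [0.419 0.144] [[0.432, 0.097], [0.398, 0.1], [0.406, 0.199], [0.443, 0.195]]
scraper w 0.63 [0.331 0.182] [[0.332, 0.185], [0.31, 0.167], [0.306, 0.172], [0.329, 0.19]]
scraper sc 0.61 [0.455 0.134] [[0.399, 0.091], [0.407, 0.217], [0.479, 0.186], [0.469, 0.065]]
scraper sc 0.42 [0.318 0.177] [[0.308, 0.187], [0.339, 0.218], [0.371, 0.184], [0.341, 0.154]]
scraper sc 0.37 [0.453 0.3  ] [[0.435, 0.227], [0.429, 0.399], [0.463, 0.385], [0.467, 0.216]]
scraper sd 0.91 [0.214 0.303] [[0.113, 0.335], [0.258, 0.464], [0.294, 0.314], [0.154, 0.201]]
scraper sd 0.84 [0.293 0.164] [[0.249, 0.172], [0.317, 0.225], [0.332, 0.166], [0.265, 0.116]]
scraper sd 0.73 [0.411 0.117] [[0.399, 0.212], [0.446, 0.214], [0.425, 0.051], [0.382, 0.05]]
scraper sd 0.62 [0.397 0.279] [[0.392, 0.34], [0.415, 0.349], [0.419, 0.212], [0.397, 0.204]]
pole w 0.83 [0.417 0.281] [[0.432, 0.26], [0.406, 0.26], [0.405, 0.302], [0.432, 0.303]]
pole sc 0.71 [0.429 0.345] [[0.408, 0.257], [0.403, 0.542], [0.445, 0.522], [0.448, 0.243]]
pole sd 0.75 [0.402 0.325] [[0.398, 0.396], [0.43, 0.407], [0.431, 0.251], [0.4, 0.241]]
```

Call:
jog_arm:
  moves:
    - [[0,0,0],-9.9,2]
    - [[4.3,-3.5,-1.5],0,0]
    - [[4.3,-3.5,-1.5],0,0]
    - [[4.3,-3.6,-1],0,0]
    - [[0,0,0],0,0]
    - [[0,0,0],0,0]

```text
time_s: 38.2
tcp_pos: [0.54, -0.0109, 0.2405]
eef_rot: [179.9, -0.0, -86.0]
contact_force: [-1.4, -0.2, -1.0]
gripper_width: 0.0057
gripper_force: 0.0
```

```bash
cat > st.py <<'E'
from look import *
np.set_printoptions(precision=4,suppress=True)
s=get_state();p=s['tcp_pos'];print(p,uv(p),s['contact_force'],s['eef_rot'],s['gripper_width'])
for nm in('wrist','scene','side'):
  c=wrist() if nm=='wrist' else capture(nm)
  np.savez('last_'+nm,im=c['pixels'],T=c['world_from_camera'],K=c['mtx'])
  for r in regions_of(c,'stave1')[:3]:
    m=r['pixels']
    if r['confidence']<.3: continue
    # keep bright top-face pixels
    g=c['pixels'].max(2)
    q=np.argwhere(m)[:,::-1]
    P=np.array([uv(onz(c,x,.06)) for x in q[::3]])
    print(nm,round(r['confidence'],2),'u',np.percentile(P[:,0],[1,50,99]),'v',np.percentile(P[:,1],[1,50,99]),'slope L/R')
E
python3 st.py
```

```text
[ 0.54   -0.0109  0.2405] [ 0.5379 -0.0486] [-1.4171 -0.1504 -0.9644] [179.9192  -0.002  -86.0456] 0.005719598172368907
wrist 0.95 u [0.452  0.5294 0.6083] v [-0.0951 -0.07   -0.0426] slope L/R
wrist 0.77 u [0.4582 0.537  0.6164] v [-0.1888 -0.1644 -0.1388] slope L/R
scene 0.81 u [0.4609 0.5491 0.6293] v [-0.2027 -0.1728 -0.1413] slope L/R
scene 0.66 u [0.4538 0.5388 0.6194] v [-0.112  -0.0787 -0.0444] slope L/R
side 0.85 u [0.4422 0.5197 0.6069] v [-0.1171 -0.0794 -0.0418] slope L/R
side 0.73 u [0.4508 0.5346 0.6202] v [-0.2136 -0.1773 -0.1392] slope L/R
side 0.61 u [0.6255 0.6284 0.634 ] v [-0.3893 -0.3791 -0.3611] slope L/R
```

Call:
jog_arm:
  moves:
    - [[3.4,0,0],0,0]
    - [[3.4,0,0],0,0]
    - [[0,0,5],0,0]
    - [[0,0,5],0,0]
    - [[0,0,5],0,0]
    - [[0,0,2],0,0]
    - [[0,0,0],0,0]
    - [[0,0,0],0,0]
  newtons: 10

```text
time_s: 39.5
tcp_pos: [0.546, -0.0783, 0.0724]
eef_rot: [-179.9, -0.0, -85.9]
contact_force: [0.6, 0.6, 0.8]
gripper_width: 0.0004
gripper_force: 0.0
```

```bash
python3 st.py
```

```text
[ 0.546  -0.0783  0.0724] [ 0.5392 -0.1162] [0.5971 0.6209 0.7864] [-179.9026   -0.004   -85.9427] 0.0004313100285243595
wrist 0.7 u [0.4587 0.5374 0.6159] v [-0.1894 -0.1657 -0.1387] slope L/R
wrist 0.59 u [0.4504 0.5348 0.5448] v [-0.1065 -0.0566 -0.049 ] slope L/R
scene 0.8 u [0.4607 0.5469 0.6277] v [-0.2034 -0.1722 -0.1421] slope L/R
scene 0.51 u [0.5515 0.6052 0.6219] v [-0.1096 -0.0832 -0.0469] slope L/R
side 0.89 u [0.4448 0.4959 0.6062] v [-0.117  -0.0899 -0.0439] slope L/R
side 0.84 u [0.4502 0.5303 0.6154] v [-0.2097 -0.1748 -0.1383] slope L/R
side 0.35 u [0.6318 0.6408 0.6502] v [-0.3737 -0.347  -0.3167] slope L/R
```

Call:
jog_arm:
  moves:
    - [[0.1,0,1.5],0,0]
    - [[0,0,1.2],0,0]
    - [[0,0,0.8],0,0]
    - [[0,0,0],0,0]

```text
time_s: 40.3
tcp_pos: [0.5445, -0.0798, 0.0351]
eef_rot: [179.9, -0.0, -86.0]
contact_force: [0.0, 0.1, 0.1]
gripper_width: 0.0006
gripper_force: 0.0
```

Call:
jog_arm:
  moves:
    - [[1,0,0],0,0]
    - [[1,0,0],0,0]
    - [[1.5,0,0],0,0]
    - [[1.5,0,0],0,0]
    - [[1.5,0,0],0,0]
    - [[1.5,0,0],0,0]
    - [[1.5,0,0],0,0]
    - [[1.5,0,0],0,0]
    - [[1.5,0,0],0,0]
    - [[1.5,0,0],0,0]
    - [[1.5,0,0],0,0]
    - [[0,0,0],0,0]

```text
time_s: 41.8
tcp_pos: [0.5559, -0.2356, 0.036]
eef_rot: [180.0, -0.0, -86.1]
contact_force: [0.6, 1.0, -0.1]
gripper_width: 0.0003
gripper_force: 0.0
```

```bash
python3 st.py
```

```text
[ 0.5559 -0.2356  0.036 ] [ 0.5381 -0.2738] [ 0.5795  1.0064 -0.0631] [179.9819  -0.0094 -86.0746] 0.00027489585840239294
scene 0.79 u [0.4576 0.5434 0.6211] v [-0.108  -0.0775 -0.0457] slope L/R
scene 0.57 u [0.4607 0.5527 0.6288] v [-0.3478 -0.3213 -0.2912] slope L/R
scene 0.54 u [0.4449 0.634  0.7803] v [0.2075 0.6273 1.2596] slope L/R
side 0.65 u [0.4518 0.5314 0.6154] v [-0.352  -0.3202 -0.2877] slope L/R
side 0.65 u [0.446  0.5115 0.5895] v [-0.1145 -0.0777 -0.0441] slope L/R
```

Call:
jog_arm:
  moves:
    - [[1,0,0],0,0]
    - [[1,0,0],0,0]
    - [[0.5,0,0],0,0]
    - [[0.3,0,0],0,0]
    - [[0,0,0],0,0]

```text
time_s: 42.72
tcp_pos: [0.5579, -0.2626, 0.0362]
eef_rot: [180.0, -0.0, -86.0]
contact_force: [-0.4, 0.1, -0.7]
gripper_width: 0.0004
gripper_force: 0.0
```

Call:
jog_arm:
  moves:
    - [[0.3,0,0],0,0]
    - [[0,0,0],0,0]

```text
time_s: 42.98
tcp_pos: [0.5582, -0.2654, 0.0362]
eef_rot: [180.0, -0.0, -86.0]
contact_force: [-0.1, -0.3, 0.2]
gripper_width: 0.0006
gripper_force: 0.0
```

Call:
jog_arm:
  moves:
    - [[0.3,0,0],0,0]
    - [[0,0,0],0,0]

```text
time_s: 43.22
tcp_pos: [0.5583, -0.2667, 0.0362]
eef_rot: [180.0, 0.1, -86.0]
contact_force: [-0.6, 9.7, 3.4]
gripper_width: 0.0009
gripper_force: 5.0
```

Call:
jog_arm:
  moves:
    - [[0.2,0,0],0,0]
    - [[0,0,0],0,0]

```text
time_s: 43.48
tcp_pos: [0.5583, -0.2668, 0.0362]
eef_rot: [180.0, 0.2, -86.0]
contact_force: [-0.7, 20.2, 8.6]
gripper_width: 0.0002
gripper_force: 10.6
```

Call:
jog_arm:
  moves:
    - [[-2,0,0],0,0]
    - [[-1,0,-3],0,0]
    - [[0,0,-5],0,0]
    - [[-5,0,-5],0,0]
    - [[-5,0,-3],0,0]
    - [[-5,0,0],0,0]
    - [[-5,0,0],0,0]
    - [[-3,0,0],0,0]
    - [[0,0,0],0,0]
    - [[0,0,0],0,0]

```text
time_s: 44.72
tcp_pos: [0.5407, -0.0167, 0.1905]
eef_rot: [-180.0, -0.0, -86.0]
contact_force: [0.4, -1.1, 0.2]
gripper_width: 0.0003
gripper_force: 0.0
```

```bash
python3 st.py
```

```text
[ 0.5407 -0.0167  0.1905] [ 0.5382 -0.0544] [ 0.4231 -1.0757  0.1617] [-179.9966   -0.017   -85.9578] 0.0003423363237439344
wrist 0.59 u [0.4518 0.53   0.6086] v [-0.0953 -0.0701 -0.0423] slope L/R
scene 0.72 u [0.4552 0.541  0.6219] v [-0.1108 -0.0774 -0.0447] slope L/R
scene 0.61 u [0.4604 0.546  0.6279] v [-0.3664 -0.3438 -0.3209] slope L/R
scene 0.37 u [0.4725 0.5271 0.6469] v [-0.7054 -0.5797 -0.5224] slope L/R
side 0.79 u [0.4502 0.527  0.6134] v [-0.3677 -0.3412 -0.3161] slope L/R
side 0.75 u [0.4441 0.5251 0.6094] v [-0.1161 -0.0799 -0.0424] slope L/R
```

Call:
jog_arm:
  moves:
    - [[-3.5,0.6,0],0,0]
    - [[0,0,4],0,0]
    - [[0,0,4],0,0]
    - [[0,0,4],0,0]
    - [[0,0,2],0,0]
    - [[0,0,1.4],0,0]
    - [[0,0,0],0,0]
    - [[0,0,0],0,0]

```text
time_s: 46.02
tcp_pos: [0.5331, 0.018, 0.0373]
eef_rot: [-179.9, 0.0, -86.0]
contact_force: [-0.6, -0.6, 1.1]
gripper_width: 0.0004
gripper_force: 0.0
```

Call:
jog_arm:
  moves:
    - [[1,0,0],0,0]
    - [[1.5,0,0],0,0]
    - [[1.5,0,0],0,0]
    - [[1.5,0,0],0,0]
    - [[1.5,0,0],0,0]
    - [[1.5,0,0],0,0]
    - [[1.5,0,0],0,0]
    - [[1.5,0,0],0,0]
    - [[1.5,0,0],0,0]
    - [[1.5,0,0],0,0]
    - [[1.5,0,0],0,0]
    - [[1.5,0,0],0,0]

```text
time_s: 47.52
tcp_pos: [0.5446, -0.1577, 0.0364]
eef_rot: [180.0, 0.0, -86.0]
contact_force: [0.0, 1.2, -0.6]
gripper_width: 0.0003
gripper_force: 0.6
```

```bash
python3 st.py
```

```text
[ 0.5446 -0.1577  0.0364] [ 0.5322 -0.1954] [ 0.0239  1.2181 -0.5511] [179.9905   0.0004 -85.9945] 0.00028938607267538024
wrist 0.8 u [0.4602 0.5362 0.6135] v [-0.3204 -0.3155 -0.3093] slope L/R
wrist 0.73 u [0.4496 0.5288 0.6077] v [-0.2593 -0.2364 -0.208 ] slope L/R
scene 0.95 u [0.4622 0.545  0.6265] v [-0.3667 -0.3435 -0.3186] slope L/R
scene 0.71 u [0.4475 0.6334 0.7772] v [0.205  0.6185 1.2583] slope L/R
scene 0.7 u [0.4493 0.5369 0.6172] v [-0.2732 -0.244  -0.2128] slope L/R
side 0.81 u [0.4498 0.5243 0.615 ] v [-0.3683 -0.3407 -0.3145] slope L/R
side 0.7 u [0.3719 0.4113 0.4796] v [0.0154 0.1883 0.391 ] slope L/R
side 0.57 u [0.4423 0.5227 0.6042] v [-0.2768 -0.2445 -0.2092] slope L/R
```

Call:
jog_arm:
  moves:
    - [[1.5,0,0],0,0]
    - [[1.5,0,0],0,0]
    - [[1.5,0,0],0,0]
    - [[0.7,0,0],0,0]
    - [[0.4,0,0],0,0]
    - [[0,0,0],0,0]

```text
time_s: 48.58
tcp_pos: [0.5484, -0.2129, 0.0364]
eef_rot: [180.0, -0.0, -86.0]
contact_force: [-0.3, -0.1, -0.0]
gripper_width: 0.0005
gripper_force: 0.0
```

Call:
jog_arm:
  moves:
    - [[0.3,0,0],0,0]
    - [[0,0,0],0,0]

```text
time_s: 48.82
tcp_pos: [0.5487, -0.2155, 0.0364]
eef_rot: [180.0, -0.0, -86.0]
contact_force: [0.5, -0.8, 0.8]
gripper_width: 0.0001
gripper_force: 0.0
```

Call:
jog_arm:
  moves:
    - [[0.3,0,0],0,0]
    - [[0,0,0],0,0]

```text
time_s: 49.08
tcp_pos: [0.5488, -0.2172, 0.0365]
eef_rot: [-180.0, 0.1, -86.0]
contact_force: [0.1, 10.0, 2.6]
gripper_width: 0.0002
gripper_force: 4.6
```

Call:
jog_arm:
  moves:
    - [[0.2,0,0],0,0]
    - [[0,0,0],0,0]
    - [[-0.5,0,0],0,0]
    - [[-2,0,0],0,0]
    - [[-1,0,-4],0,0]
    - [[-2,0,-5],0,0]
    - [[-4,1,-5],0,0]
    - [[-4,1,-3],0,0]
    - [[-5,1,0],0,0]
    - [[-5,1,0],0,0]
    - [[0,0,0],0,0]
    - [[0,0,0],0,0]

```text
time_s: 50.58
tcp_pos: [0.493, 0.01, 0.2047]
eef_rot: [-180.0, -0.0, -85.9]
contact_force: [-0.6, -0.2, 0.3]
gripper_width: 0.0
gripper_force: 0.0
```

```bash
python3 st.py
python3 - <<'E'
from look import *
np.set_printoptions(precision=3,suppress=True)
for nm in('scene','side'):
  c=capture(nm)
  for n,z in(('flap',.18),('scraper',.05),('pole',.036),('flask',.1),('drill',.03),('mug',.045),('chip1',.012)):
    for r in regions_of(c,n)[:4]:
      if r['confidence']>.35: print(n,nm,round(r['confidence'],2),np.round(r['pixel']),onz(c,r['pixel'],z)[:2],r['pixels'].sum())
E
```

```text
[0.493  0.01   0.2047] [ 0.4926 -0.0244] [-0.6046 -0.2384  0.3256] [-179.9856   -0.0081  -85.9164] 3.669783407767881e-05
scene 0.96 u [0.4602 0.5466 0.6288] v [-0.3693 -0.3436 -0.3176] slope L/R
scene 0.81 u [0.4711 0.56   0.6404] v [-0.2995 -0.2685 -0.2381] slope L/R
scene 0.59 u [0.6619 0.6705 0.6773] v [-0.3799 -0.3737 -0.368 ] slope L/R
side 0.9 u [0.4511 0.531  0.6165] v [-0.3675 -0.3418 -0.3152] slope L/R
side 0.74 u [0.4461 0.5088 0.6236] v [-0.6197 -0.561  -0.5274] slope L/R
side 0.73 u [0.4625 0.5414 0.625 ] v [-0.3054 -0.2711 -0.2353] slope L/R
flap scene 0.81 [331. 189.] [0.634 0.213] 908
scraper scene 0.66 [280. 145.] [0.245 0.392] 200
scraper scene 0.54 [268. 201.] [0.438 0.112] 141
pole scene 0.51 [306. 169.] [0.417 0.36 ] 203
flask scene 0.95 [345. 246.] [0.786 0.108] 790
flask scene 0.51 [307. 168.] [0.455 0.313] 208
drill scene 0.79 [135. 345.] [ 0.543 -0.556] 2088
mug scene 0.62 [148. 250.] [ 0.301 -0.343] 834
chip1 scene 0.7 [258. 304.] [ 0.698 -0.206] 108
chip1 scene 0.5 [229. 321.] [ 0.673 -0.31 ] 34
flap side 0.54 [290. 138.] [0.687 0.255] 222
flap side 0.51 [278. 105.] [0.732 0.488] 1552
scraper side 0.79 [191. 200.] [0.305 0.205] 234
scraper side 0.67 [157. 181.] [0.212 0.348] 950
scraper side 0.64 [225. 201.] [0.412 0.157] 384
pole side 0.54 [208. 169.] [0.408 0.37 ] 256
flask side 0.94 [327. 175.] [0.769 0.111] 840
drill side 0.76 [356. 359.] [ 0.563 -0.515] 1507
mug side 0.67 [227. 200.] [0.424 0.167] 342
mug side 0.65 [242. 330.] [ 0.317 -0.349] 1146
chip1 side 0.53 [358. 269.] [ 0.717 -0.24 ] 63
chip1 side 0.51 [355. 280.] [ 0.688 -0.274] 120
chip1 side 0.49 [343. 260.] [ 0.689 -0.193] 52
chip1 side 0.43 [355. 290.] [ 0.67 -0.31] 21
```

Stave2 was knocked: its back face is now at v ≈ −0.236 and it has shifted sideways. I'll look from closer and mend it.

Call:
jog_arm:
  moves:
    - [[4.5,-2,0],0,0]
    - [[4.5,-2,0],0,0]
    - [[4.5,-1.7,0],0,0]
    - [[0,0,0],0,0]
    - [[0,0,0],0,0]

```text
time_s: 52.3
tcp_pos: [0.5591, -0.1211, 0.2043]
eef_rot: [180.0, 0.0, -86.0]
contact_force: [-0.7, -0.1, 0.2]
gripper_width: 0.0002
gripper_force: 0.0
```

```bash
cat > rect.py <<'E'
from look import *
np.set_printoptions(precision=4,suppress=True)
p=get_state()['tcp_pos'];print(p,uv(p))
for nm in('wrist','scene','side'):
  c=wrist() if nm=='wrist' else capture(nm)
  for r in regions_of(c,'stave1')[:3]:
    m=r['pixels']
    if r['confidence']<.3: continue
    q=np.argwhere(m)[:,::-1]
    P=np.array([uv(onz(c,x,.06)) for x in q])
    if P[:,0].mean()>.7 or abs(P[:,1].mean()+.3)>.25: continue
    R=cv2.minAreaRect((P*1000).astype(np.float32))
    # slope of upper-v and lower-v edges across u
    us=np.linspace(np.percentile(P[:,0],5),np.percentile(P[:,0],95),9)
    hi=[P[abs(P[:,0]-u)<.006,1].max() for u in us];lo=[P[abs(P[:,0]-u)<.006,1].min() for u in us]
    print(nm,round(r['confidence'],2),'u',np.percentile(P[:,0],[1,99]),'hi',np.polyfit(us-us.mean(),hi,1),'lo',np.polyfit(us-us.mean(),lo,1),R)
E
python3 rect.py
```

```text
[ 0.5591 -0.1211  0.2043] [ 0.5494 -0.1598]
wrist 0.76 u [0.4695 0.6256] hi [-0.0011 -0.2366] lo [-0.0045 -0.286 ] ((547.676025390625, -261.3531188964844), (49.435035705566406, 160.35543823242188), 89.9386215209961)
wrist 0.6 u [0.4588 0.6153] hi [ 0.0023 -0.3107] lo [-0.001  -0.3409] ((537.023681640625, -325.4066162109375), (31.063148498535156, 160.39846801757812), 89.94386291503906)
scene 0.82 u [0.4605 0.6288] hi [-0.0043 -0.3206] lo [ 0.013  -0.3675] ((543.17822265625, -344.5004577636719), (50.30613327026367, 171.28672790527344), 89.87064361572266)
scene 0.69 u [0.471  0.6405] hi [ 0.0043 -0.2385] lo [-0.0213 -0.2991] ((554.9324340820312, -269.07073974609375), (172.0403594970703, 64.22055053710938), 0.40443435311317444)
side 0.83 u [0.4596 0.625 ] hi [ 0.0035 -0.2361] lo [ 0.0068 -0.3047] ((542.230712890625, -270.665771484375), (71.85138702392578, 170.16506958007812), 89.67195892333984)
side 0.69 u [0.4502 0.6157] hi [ 0.005  -0.3156] lo [ 0.039  -0.3678] ((532.56396484375, -340.745849609375), (171.40260314941406, 61.60061264038086), 4.469193458557129)
```

Call:
jog_arm:
  moves:
    - [[3.4,-3.7,0],0,0]
    - [[3.4,-3.7,0],0,0]
    - [[3.4,-3.7,0],0,0]
    - [[0,0,5],0,0]
    - [[0,0,5],0,0]
    - [[0,0,4],0,0]
    - [[0,0,2],0,0]
    - [[0,0,0.7],0,0]
    - [[0,0,0],0,0]
    - [[0,0.7,0],0,0]
    - [[0,0.5,0],0,0]
    - [[0,0,0],0,0]

```text
time_s: 54.1
tcp_pos: [0.6651, -0.216, 0.0386]
eef_rot: [-179.9, -0.0, -86.0]
contact_force: [0.4, 0.5, 0.7]
gripper_width: 0.0007
gripper_force: 0.0
```

```bash
python3 rect.py
```

```text
[ 0.6651 -0.216   0.0386] [ 0.6485 -0.2619]
wrist 0.57 u [0.5202 0.6209] hi [-0.0033 -0.3162] lo [-0.0007 -0.3661] ((568.7161254882812, -340.9466857910156), (50.30740737915039, 107.33624267578125), 89.96117401123047)
wrist 0.57 u [0.508  0.6289] hi [-0.2359 -0.2537] lo [-0.0014 -0.2953] ((567.278076171875, -265.4613037109375), (127.19304656982422, 60.14436340332031), 0.005305991508066654)
scene 0.97 u [0.461  0.6288] hi [ 0.0205 -0.3185] lo [-0.0158 -0.3677] ((543.8935546875, -342.09930419921875), (53.95009231567383, 170.96258544921875), 88.6195297241211)
scene 0.78 u [0.4683 0.6359] hi [-0.2814 -0.2598] lo [-0.0403 -0.2977] ((552.7203979492188, -269.8930358886719), (59.44166946411133, 172.79464721679688), 87.82456970214844)
side 0.84 u [0.4627 0.6262] hi [-0.0794 -0.2382] lo [-0.0117 -0.3039] ((545.3077392578125, -269.6963806152344), (71.42595672607422, 169.43215942382812), 89.92842102050781)
side 0.77 u [0.4502 0.6144] hi [ 0.0082 -0.3162] lo [ 0.0382 -0.366 ] ((532.2617797851562, -340.9359436035156), (169.41287231445312, 54.911041259765625), 2.7807013988494873)
```

Call:
jog_arm:
  moves:
    - [[0,0.4,0],0,0]
    - [[0,0.4,0],0,0]
    - [[0,0,0],0,0]
    - [[0,0,0],0,0]

```text
time_s: 54.9
tcp_pos: [0.6573, -0.2164, 0.0377]
eef_rot: [180.0, 0.0, -86.0]
contact_force: [-0.5, 0.5, -0.9]
gripper_width: 0.0003
gripper_force: 0.0
```

```bash
python3 rect.py
```

```text
[ 0.6573 -0.2164  0.0377] [ 0.6406 -0.2618]
wrist 0.84 u [0.5134 0.6195] hi [ 0.0014 -0.3162] lo [ 0.0039 -0.366 ] ((564.394287109375, -341.0400390625), (50.428863525390625, 112.80901336669922), 89.99744415283203)
wrist 0.73 u [0.5009 0.6234] hi [-0.2452 -0.2541] lo [ 0.     -0.2951] ((561.19482421875, -265.496337890625), (129.10707092285156, 59.22877883911133), 0.0012097159633412957)
scene 0.98 u [0.4587 0.6265] hi [-0.0202 -0.3179] lo [ 0.0176 -0.3686] ((542.4321899414062, -343.93463134765625), (54.67535400390625, 172.87350463867188), 88.75118255615234)
scene 0.82 u [0.466 0.629] hi [-0.2808 -0.2685] lo [-0.0211 -0.2972] ((548.5075073242188, -277.2298583984375), (57.70149612426758, 172.2003936767578), 83.06751251220703)
side 0.91 u [0.4562 0.6179] hi [-0.116  -0.2411] lo [ 0.0002 -0.304 ] ((537.5716552734375, -271.2217712402344), (68.24737548828125, 168.02090454101562), 89.31439208984375)
side 0.72 u [0.451 0.614] hi [-0.005  -0.3154] lo [ 0.0467 -0.3648] ((532.2887573242188, -339.42095947265625), (168.24752807617188, 55.96738815307617), 3.477778673171997)
```

Call:
jog_arm:
  moves:
    - [[0,-1.5,0],0,0]
    - [[0,0,-5],0,0]
    - [[0,0,-5],0,0]
    - [[-3.4,5.7,0],0,0]
    - [[-3.4,5.8,0],0,0]
    - [[0,0,0],0,0]
    - [[0,0,5],0,0]
    - [[0,0,3.5],0,0]
    - [[0,0,1.5],0,0]
    - [[0,0,0],0,0]
    - [[1,0,0],0,0]
    - [[0,0,0],0,0]

```text
time_s: 56.7
tcp_pos: [0.5624, -0.1702, 0.039]
eef_rot: [-179.9, -0.0, -86.0]
contact_force: [-0.6, 0.1, 0.4]
gripper_width: 0.0005
gripper_force: 0.0
```

Call:
jog_arm:
  moves:
    - [[1,0,0],0,0]
    - [[1,0,0],0,0]
    - [[1,0,0],0,0]
    - [[1,0,0],0,0]
    - [[0.7,0,0],0,0]
    - [[0,0,0],0,0]

```text
time_s: 57.45
tcp_pos: [0.5645, -0.2161, 0.0376]
eef_rot: [180.0, 0.0, -86.0]
contact_force: [-0.9, 5.1, 2.8]
gripper_width: 0.0002
gripper_force: 2.3
```

Call:
jog_arm:
  moves:
    - [[0.3,0,0],0,0]
    - [[0,0,0],0,0]

```text
time_s: 57.7
tcp_pos: [0.5645, -0.2163, 0.0377]
eef_rot: [180.0, 0.2, -86.0]
contact_force: [-2.6, 21.1, 9.3]
gripper_width: 0.0
gripper_force: 10.8
```

Call:
jog_arm:
  moves:
    - [[-0.5,0,0],0,0]
    - [[-2,0,0],0,0]
    - [[-1,0,-4],0,0]
    - [[-2,0,-5],0,0]
    - [[-2,0,-5],0,0]
    - [[-2,1,-3],0,0]
    - [[-2,1,0],0,0]
    - [[0,0,0],0,0]
    - [[0,0,0],0,0]

```text
time_s: 58.82
tcp_pos: [0.5367, -0.1059, 0.2074]
eef_rot: [180.0, -0.0, -86.0]
contact_force: [0.1, 0.3, 0.3]
gripper_width: 0.0003
gripper_force: 0.0
```

```bash
python3 rect.py
python3 - <<'E'
from look import *
c=wrist();p=None
# gap profile: brightness along v at three u, z=.06
for u in(.48,.54,.60):
  row=[]
  for v in np.arange(-.33,-.255,.004):
    x=uvx(u,v);px=proj(c,np.array([x[0],x[1],.06]));i,j=int(round(px[1])),int(round(px[0]))
    row.append(int(c['pixels'][i,j].sum()) if 0<=i<384 and 0<=j<512 else -1)
  print(u,row)
E
```

```text
[ 0.5367 -0.1059  0.2074] [ 0.528  -0.1431]
wrist 0.8 u [0.4587 0.6157] hi [-0.0036 -0.3165] lo [ 0.0003 -0.3254] ((537.3541259765625, -319.83319091796875), (160.12518310546875, 11.091078758239746), 0.017005080357193947)
wrist 0.58 u [0.4642 0.6213] hi [ 0.0003 -0.2632] lo [ 0.0011 -0.3162] ((542.697509765625, -290.0444641113281), (160.55206298828125, 53.65259552001953), 0.018570059910416603)
scene 0.63 u [0.4664 0.6318] hi [-0.0155 -0.2694] lo [-0.0268 -0.3216] ((548.6829223632812, -296.0390930175781), (55.62418746948242, 170.16432189941406), 89.0719985961914)
scene 0.62 u [0.4608 0.6288] hi [-0.0149 -0.3183] lo [-0.0179 -0.369 ] ((544.8546142578125, -343.2007751464844), (54.43975830078125, 172.66958618164062), 89.54298400878906)
scene 0.45 u [0.4626 0.7629] hi [ 0.0304 -0.0224] lo [-0.0218 -0.4332] ((610.7443237304688, -227.66258239746094), (311.3303527832031, 419.88311767578125), 0.28355345129966736)
side 0.58 u [0.4566 0.6236] hi [ 0.0162 -0.2642] lo [-0.0218 -0.3164] ((539.9038696289062, -288.940185546875), (58.18128967285156, 171.2657928466797), 88.01994323730469)
0.48 [-1, 257, 284, 265, 275, 296, 295, 335, 423, 438, 278, 294, 418, 433, 429, 446, 287, 540, 544]
0.54 [-1, 276, 279, 261, 248, 277, 298, 303, 285, 292, 281, 310, 290, 268, 285, 278, 144, 553, 547]
0.6 [-1, 278, 270, 258, 269, 278, 288, 442, 449, 454, 306, 302, 316, 434, 436, 427, 218, 531, 539]
```

Both staves are flush, straight and lined up. Flap, chips, tools and bystanders were checked and the robot is clear, so I'll hand in.

```bash
python3 -c "
from plant import *
print(close_job())"
```

```text
the job is handed in; nothing more can be done
None
```

The job is handed in and was done in the order asked: flap fully down, all four chips in the gutter, both staves flush (stave2 was knocked partway through and closed up again), pole and scraper back on the tool board; the flask, drill and mug were not touched. I don't have the judge's result.

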